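# Make up a smear kit and a staining kit

### The arm

A 6-joint arm with a two-finger parallel gripper is mounted at the origin on the work surface. World frame = base frame: x ahead of the robot, y to its left, z up, the work surface at z = 0. Lengths are in mm, angles in rad, forces in N, time in s.
With the tool pointing down it reaches from about 325 to 775 mm from the base axis. Payload 5.5 kg.
Tool frame: the origin (TCP) lies midway between the tips of the shut fingers; the grasp point (between the pads) lies 19 mm behind it; z points along the fingers, y is the line along which they close (so a half turn about z gives the same grasp; the last joint's range is limited). The gripper opens to 85 mm and grips with 20 to 120 N. Pads are 22 mm wide; open, the fingers measure 114 mm over their backs; the gripper's body (76 mm by 85 mm) begins 54 mm behind the grasp point. The pads swing forward as they close: fully open they stand 13 mm farther back than shut.
Start: joints at [-1.395, 0.091, 1.231, -0, 1.82, -0.057], TCP at [138.42, -583.829, 231.275] pointing down, gripper open.
Joint ranges: [-2.87, 2.87], [-0.86, 2.18], [0.17, 2.46], [-1.51, 4.65], [0.06, 2.69], [-2.65, 2.65]. Speed limits (rad/s): [2.57, 2.57, 3.01, 3.14, 3.14, 3.14].

### API

Orientations are given as a unit quaternion [x, y, z, w].
In Python, from rig import sensors, viewer, workorder, finder gives the robot as it stands.
- The arm moves only by the tool carry_out, never from a script. Its argument "motion" is a list of rows, each a list of 3 entries, a list of its own where there are three numbers: the opening, from -1 (shut) to 1 (fully open), then the shift along the tool's x, y, z in units of 500 mm (1.0 is 500 mm), then the turn, a rotation vector about the tool's x, y, z in units of 360 degrees (1.0 is 360 degrees). In form: [[jaw, [tx, ty, tz], [ax, ay, az]], ...]. A call has 1 to 8 rows; each row is the pose to reach, as a shift and turn from the pose commanded when the call began, along the tool's axes at that moment, turning the shorter way round; what a row does not reach only later rows make up. A row lasts 1/12 s, in which the tool goes at most 41.7 mm and 7.16 degrees, less where a joint would pass 70% of its speed; a pose out of reach is approached as far as the arm can. A call with a number of a shift or a turn outside -1 to 1 is refused whole. A call with a gripper value outside its range is refused whole. The fingers move at their own pace and stop on an object; the grip force is fixed at half the most. Time passes only in rows, so rows that repeat a pose let the fingers close. It gives the time, the measured TCP pose, the force, the opening and the grip force at its end, in the units of the state.
- sensors.get_state(): the state, without advancing time (a new reading comes with each control period).
- viewer.get_image(name): name is "scene" or "top" or "wrist"; returns the picture (400x640x3 uint8, red, green, blue); there is no depth.
- viewer.calibration(name): a dict with "fov_y" (degrees; the focal length in pixels is half the picture's height over the tangent of half this angle, whatever the lens; pixels are square), "cx", "cy" (the principal point, pixels), "view" (4x4, takes a point from world to camera coordinates). Camera axes: x right, y down, z forward; pixel columns grow to the right and rows downward; lengths in mm; the calibration is good to about 2 mm. A picture is of the moment at which its call begins: read the wrist's pose just before it. calibration takes no time and is no camera call; for the wrist camera it gives the pose at the moment of the call.
- workorder.sign_off(): hands the job in; it is judged then, once.
Trained networks look in the newest picture that a camera, given by its name, has taken for a name from the list of things; names that differ only in an ending like _2 or _b are one class to them, and where a whole thing is asked for, a point or a joint stands for the part that bears it (a point fixed in the world has none). Each returns a list of dicts, best first, with "p" (0 to 1); they miss things now and then, are a little off and sometimes report something else, mostly with a low value. They report only what shows in the picture. A call takes as long as a camera call.
- finder.cut_out(query, camera): "pixels" (400x640 bool, what is visible of it) and "bbox" ([centre column, centre row, width, height] in pixels, round what is visible of it).
- finder.landmark_of(query, camera): "xy" ([column, row] in pixels: a listed point, or the origin of a listed thing).
The state is a dict: "clock": time; "q": joint angles; "joint_velocities": joint speeds; "effort": joint torques, N m; "position": TCP position; "eef_rot": TCP orientation; "force": force on the tool from outside, world axes, zero at the start; "ft_torque": the same for the moment, N m; "finger_gap": finger opening in mm; "finger_force": force on a finger pad.
Only numpy, scipy, OpenCV 4.12 (cv2) and the standard library are available. Lean on these libraries where they do the work, as an engineer would, in place of code of your own. Each camera call takes 0.05 s, during which the arm holds its last target. There are 200 camera calls.

### The job

Make up two kits from the stock on the lab bench, one thing to a compartment, each standing upright and flat on the tray's floor. The smear kit, in the two-compartment tray, gets the slide box in the long compartment and the short dropper bottle in the square one; the staining kit, in the three-compartment tray, gets the specimen jar in the middle compartment and the tall dropper bottle and the square staining jar in the two end ones, either way round. Set everything down rather than dropping it, and leave the covered dish, the timer and the tally counter where they are.

Things in the scene. Friction and masses are not known exactly. Their poses are not given: they have to be found in the camera images.
- tray_two: Fixed steel tray, two unequal compartments in a row along its x; outside 168 x 64 mm, floor and walls 4 mm thick, wall and divider tops 14 mm above the bench. The long compartment is 100 x 56 mm inside, centred at x = -30 mm; the square one is 56 x 56 mm, centred at x = +52 mm; both at y = 0. Origin: centre of its underside; z up.
- tray_three: Fixed steel tray, three equal square compartments in a row along its x; outside 208 x 72 mm, floor and walls 4 mm thick, wall and divider tops 14 mm above the bench. Each compartment is 64 x 64 mm inside, centred at x = -68, 0 and +68 mm, y = 0. Origin: centre of its underside; z up.
- slide_box: White plastic box for microscope slides, a plain bar 80 mm long (x) by 30 mm wide (y) by 36 mm high, with a grey seam line and a small grey catch on its +x end; 50 to 95 g. Origin: centre of its underside; z up.
- short_bottle: Small amber glass dropper bottle with black cap and rubber bulb: straight round body of diameter 28 mm up to 36 mm, then a narrower cap (diameter 17 mm); 60 mm high in all; 35 to 65 g. Origin: centre of its underside; z up.
- jar: Wide low specimen jar: glass body and white screw lid, both of diameter 50 mm; 58 mm high, the lid being the top 14 mm; 60 to 105 g. Origin: centre of its underside; z up.
- tall_bottle: Tall amber glass dropper bottle with black cap and rubber bulb: straight round body of diameter 40 mm up to 66 mm, then a narrower cap (diameter 25 mm); 95 mm high in all; 95 to 170 g. Origin: centre of its underside; z up.
- stain_jar: Square glass staining jar with white ribs inside and a flush steel lid: 44 x 44 mm (sides along x and y), 68 mm to the top of the lid, with a small round knob (diameter 16 mm) up to 80 mm; 120 to 210 g. Origin: centre of its underside; z up.
- petri: Bystander, to be left alone: flat covered glass dish with a brownish round patch of culture medium, diameter 60 mm, 18 mm high, loose. Origin: centre of its underside; z up.
- timer: Bystander, to be left alone: flat grey timer with a greenish display and three black keys, 45 (x) x 55 (y) x 22 mm, loose. Origin: centre of its underside; z up.
- counter: Bystander, to be left alone: round steel tally counter, diameter 48 mm, 24 mm high, with a push stem up to 32 mm, loose. Origin: centre of its underside; z up.

How it is judged:
By the outcome, as a careful person would: the job done as asked, in the order asked, and still so for the second after the job is handed in, with the robot touching nothing.
It also fails if it takes over 141 s, if anything falls off the work surface, if the arm or the gripper's body presses on something with over 40 N, if the wrist force passes 120 N, or if a joint passes its speed limit or range.

## Working session

There is one attempt and no reset: what is moved stays moved. The work goes in short steps, Python scripts to look and compute and a tool call to move; the robot and the scene stay as the last step left them, time stands still between calls to the robot, and variables do not carry over. Pictures are saved under pics/ and viewed, at most 14 in all, crops included, and the job is handed in when it is done.

Besides the shell and the picture viewer there is one more tool, called after "Request:" by a JSON object that holds its "method" and its "body", one argument or row to a line. carry_out: Moves the arm, as the interface text tells. Shifts and turns lie within -1 to 1; 1 stands for 500 mm of shift or 360 degrees of turn. Its arguments: {"type":"object","properties":{"motion":{"type":"array","items":{"type":"array"}}},"required":["motion"]}

```bash
ls; mkdir -p pics; python3 - <<'E'
from rig import sensors, viewer, workorder, finder
import cv2, json, numpy as np
s=sensors.get_state(); print({k:np.round(v,3).tolist() for k,v in s.items()})
for c in ["top","scene"]:
    im=viewer.get_image(c); cv2.imwrite(f"pics/{c}0.png",im[:,:,::-1])
    k=viewer.calibration(c); print(c,k["fov_y"],k["cx"],k["cy"],np.round(k["view"],3).tolist(),[x for x in k if x not in("fov_y","cx","cy","view")])
    for n in ["tray_two","tray_three","slide_box","short_bottle","jar","tall_bottle","stain_jar","petri","timer","counter"]:
        r=finder.landmark_of(n,c); print(n,[(np.round(d["xy"],1).tolist(),round(d["p"],2)) for d in r[:3]])
E
```

```text
pics
{'clock': 0.0, 'q': [-1.395, 0.092, 1.232, 0.0, 1.82, -0.057], 'joint_velocities': [-0.0, 0.001, 0.0, 0.002, -0.001, -0.0], 'effort': [-0.002, -45.873, -41.802, -0.0, 0.012, -0.0], 'position': [138.366, -583.551, 230.152], 'eef_rot': [0.993, 0.116, -0.0, -0.001], 'force': [0.352, 0.131, 0.099], 'ft_torque': [0.027, -0.029, -0.021], 'finger_force': 0.0, 'finger_gap': 85.454}
top 56.47559395127445 322.10142786856653 201.17013626738898 [[-0.001, -1.0, 0.02, -5.1], [-0.999, 0.001, -0.043, 546.814], [0.043, -0.02, -0.999, 744.089], [0.0, 0.0, 0.0, 1.0]] []
tray_two [([462.0, 218.1], 0.56)]
tray_three [([183.7, 215.5], 0.79), ([321.1, 253.9], 0.59)]
slide_box [([258.1, 142.6], 0.87)]
short_bottle [([324.2, 143.5], 0.57)]
jar [([376.4, 246.6], 0.84)]
tall_bottle [([320.1, 254.0], 0.64)]
stain_jar [([298.3, 193.3], 0.78), ([347.0, 196.2], 0.24)]
petri [([261.3, 248.3], 0.92)]
timer [([350.0, 196.3], 0.73)]
counter [([375.5, 143.6], 0.79)]
scene 48.46533998132491 319.4293662480057 197.9854218529315 [[0.692, 0.722, -0.007, -365.727], [0.51, -0.496, -0.703, -251.261], [-0.512, 0.483, -0.711, 1182.333], [0.0, 0.0, 0.0, 1.0]] []
tray_two [([190.1, 286.9], 0.8)]
tray_three [([397.5, 143.9], 0.67)]
slide_box [([407.7, 209.5], 0.75)]
short_bottle [([362.0, 245.5], 0.89)]
jar [([250.4, 216.0], 0.63)]
tall_bottle [([294.0, 185.5], 0.78)]
stain_jar [([343.3, 200.2], 0.78)]
petri [([335.1, 160.0], 0.95)]
timer [([306.7, 234.2], 0.93), ([398.5, 144.0], 0.34), ([251.0, 216.1], 0.21)]
counter [([330.9, 280.7], 0.7)]
```

View pics/top0.png

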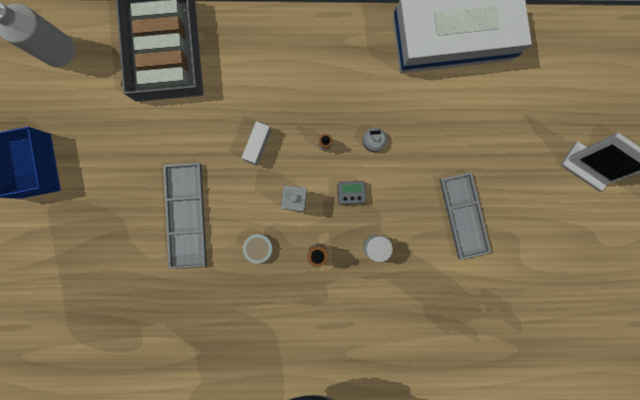

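View pics/scene0.png

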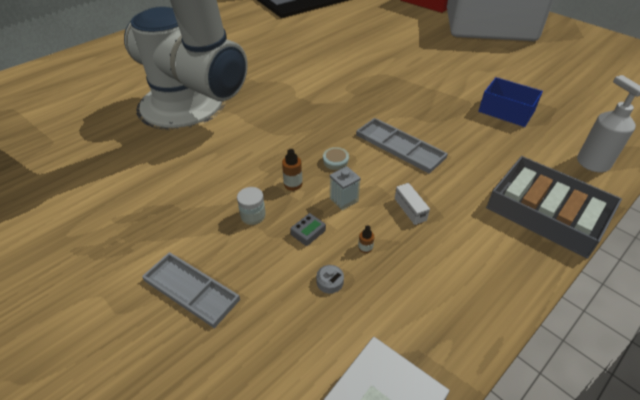

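The top view shows tray_three at left (~185,215), tray_two at right (~465,217), with the stock and bystanders spread between them. The network detections match the picture, and the low-p extras can be ignored. Next I fit model silhouettes to the masks in both views.

```bash
cat > lib.py <<'E'
from rig import sensors, viewer, workorder, finder
import numpy as np, cv2, json
from scipy.optimize import minimize
def cyl(d,z0,z1,n=32):
    a=np.arange(n)*2*np.pi/n
    return [(d/2*np.cos(t),d/2*np.sin(t),z) for t in a for z in(z0,z1)]
def box(l,w,z0,z1): return [(i*l/2,j*w/2,z) for i in(-1,1) for j in(-1,1) for z in(z0,z1)]
# each model: list of convex parts
M={"tray_two":[box(168,64,0,14)],"tray_three":[box(208,72,0,14)],"slide_box":[box(80,30,0,36)],
"short_bottle":[cyl(28,0,36),cyl(17,36,50)],"jar":[cyl(50,0,58)],"tall_bottle":[cyl(40,0,66),cyl(25,66,80)],
"stain_jar":[box(44,44,0,68),cyl(16,68,80)],"petri":[cyl(60,0,18)],"timer":[box(45,55,0,22)],"counter":[cyl(48,0,24)]}
def proj(P,k):
    f=200/np.tan(np.radians(k["fov_y"]/2)); c=np.c_[P,np.ones(len(P))]@np.array(k["view"]).T
    return np.c_[f*c[:,0]/c[:,2]+k["cx"],f*c[:,1]/c[:,2]+k["cy"]]
def ground(uv,k,z=0):
    f=200/np.tan(np.radians(k["fov_y"]/2)); V=np.array(k["view"]); R,t=V[:3,:3],V[:3,3]
    d=R.T@[(uv[0]-k["cx"])/f,(uv[1]-k["cy"])/f,1]; o=-R.T@t
    return (o+d*(z-o[2])/d[2])[:2]
def sil(n,x,y,yaw,k,z=0,S=4):
    m=np.zeros((400*S,640*S),np.uint8); c,s=np.cos(yaw),np.sin(yaw)
    for p in M[n]:
        P=np.array(p)@np.array([[c,s,0],[-s,c,0],[0,0,1]])+[x,y,z]
        h=cv2.convexHull(((proj(P,k)+.5)*S).astype(np.float32))
        cv2.fillPoly(m,[np.round(h).astype(np.int32)],255)
    return cv2.resize(m,(640,400),interpolation=cv2.INTER_AREA)/255.
def fit(n,masks,x0,yaws,z=0):
    """masks: list of (mask, calib)"""
    def cost(v,w):
        return sum(1-np.minimum(a,m).sum()/np.maximum(a,m).sum() for m,k in w for a in[sil(n,v[0]*10,v[1]*10,v[2]/5,k,z)])
    best=None
    for y in yaws:
        r=minimize(cost,[x0[0]/10,x0[1]/10,y*5],args=(masks,),method="Nelder-Mead",options=dict(initial_simplex=np.array([x0[0]/10,x0[1]/10,y*5])+np.array([[0,0,0],[.8,0,0],[0,.8,0],[0,0,.9]]),xatol=.01,fatol=1e-4,maxiter=90))
        if best is None or r.fun<best.fun: best=r
    return best.x[0]*10,best.x[1]*10,np.degrees(best.x[2]/5),best.fun
E
cat > m0.py <<'E'
from lib import *
K={};mk={}
for c in["top","scene"]:
    viewer.get_image(c);K[c]=viewer.calibration(c)
    for n in M:
        r=finder.cut_out(n,c)
        # keep best
        mk[n,c]=r[0]["pixels"].astype(float) if r else None
        lm=finder.landmark_of(n,c); 
        if lm: mk[n,c,"g"]=ground(lm[0]["xy"],K[c])
np.save("masks.npy",mk,allow_pickle=True)
for n in M:
    ys=[0] if n in("short_bottle","jar","tall_bottle","petri","counter") else np.radians([0,30,60,90,120,150]) if n!="stain_jar" else np.radians([0,30,60])
    x0=mk[n,"top","g"]
    out=[fit(n,[(mk[n,c],K[c]) for c in cs if mk[n,c] is not None],x0,ys) for cs in(["top"],["top","scene"])]
    print(n,np.round(x0),np.round(mk.get((n,"scene","g"),0)),*[np.round(o,2) for o in out])
E
time python3 m0.py
```

```text
tray_two [ 519. -303.] [ 518. -290.] [ 518.63 -302.5     0.      1.  ] [ 515.9  -297.87   12.67    1.03]
tray_three [520. 274.] [512. 277.] [5.1837e+02 2.7200e+02 4.0200e+00 2.0000e-02] [5.1682e+02 2.7309e+02 4.2300e+00 1.2000e-01]
slide_box [664. 128.] [658. 130.] [6.6314e+02 1.2651e+02 1.5926e+02 6.0000e-02] [6.6289e+02 1.2710e+02 1.5923e+02 1.4000e-01]
short_bottle [660. -14.] [662. -15.] [ 6.6568e+02 -1.2380e+01 -4.9800e+00  7.0000e-02] [ 6.6554e+02 -1.2400e+01 -1.9100e+00  2.3000e-01]
jar [ 453. -121.] [ 452. -113.] [ 4.5369e+02 -1.1356e+02 -2.5200e+00  6.0000e-02] [ 4.5307e+02 -1.1361e+02 -7.5900e+00  1.6000e-01]
tall_bottle [441.   4.] [443.   9.] [4.4176e+02 3.9500e+00 5.3100e+00 7.0000e-02] [4.4115e+02 4.2500e+00 1.7500e+00 2.2000e-01]
stain_jar [564.  48.] [550.  46.] [5.5049e+02 4.9660e+01 8.1670e+01 5.0000e-02] [ 5.5017e+02  5.0010e+01 -7.6000e+00  1.5000e-01]
petri [455. 120.] [450. 119.] [4.5186e+02 1.2505e+02 7.7500e+00 5.0000e-02] [4.5069e+02 1.2551e+02 1.2750e+01 2.1000e-01]
timer [563. -64.] [562. -66.] [562.73 -64.01   0.     1.  ] [562.63 -63.83 184.9    1.08]
counter [ 672. -120.] [ 671. -108.] [ 6.7210e+02 -1.1284e+02 -2.9300e+00  1.5000e-01] [ 6.7268e+02 -1.1399e+02 -5.5400e+00  2.5000e-01]
real	1m12.879s
user	1m16.749s
sys	1m3.671s
```

```bash
cat > m1.py <<'E'
from lib import *
viewer.get_image("top");k=viewer.calibration("top")
r=finder.cut_out("tray_two","top"); print([(np.round(d["bbox"]),round(d["p"],2)) for d in r])
r=[d for d in r if d["bbox"][0]>430 and d["bbox"][2]*d["bbox"][3]>2000]
if r: print(np.round(fit("tray_two",[(r[0]["pixels"].astype(float),k)],(518,-300),[.2]),2))
viewer.get_image("scene");ks=viewer.calibration("scene")
s=finder.cut_out("tray_two","scene"); print([(np.round(d["bbox"]),round(d["p"],2)) for d in s])
print(np.round(fit("tray_two",[(s[0]["pixels"].astype(float),ks)],(518,-300),[.2]),2))
r=finder.cut_out("timer","top"); print([(np.round(d["bbox"]),round(d["p"],2)) for d in r])
im=viewer.get_image("top")[:,:,::-1]; cv2.imwrite("pics/tray2.png",cv2.resize(im[160:270,420:520],None,fx=5,fy=5,interpolation=cv2.INTER_CUBIC))
E
python3 m1.py
```

```text
[(array([465., 217.,  50.,  81.]), 0.63)]
[ 5.1741e+02 -2.9876e+02  1.2700e+01  2.0000e-02]
[(array([190., 288., 100.,  78.]), 0.94)]
[ 5.1572e+02 -2.9818e+02  1.3010e+01  3.0000e-02]
[(array([353., 194.,  34.,  20.]), 0.6)]
```

View pics/tray2.png

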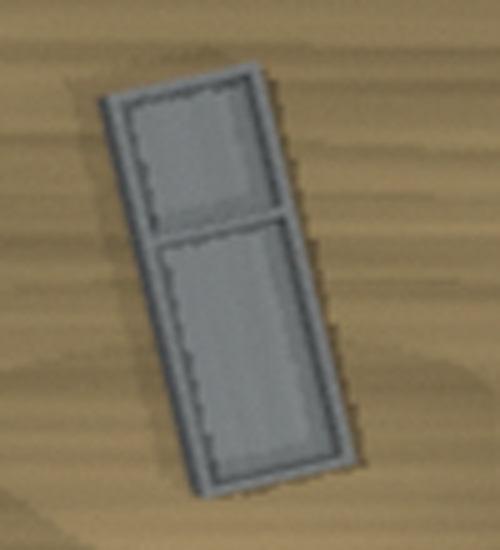

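Tray_two's divider shows at crop row ~225. Its square compartment is therefore at the far (+x) end, giving yaw ≈ 12.8°. Next is a small planner that tracks the commanded pose and prints rounded moves for me to type.

```bash
cat > plan.py <<'E'
# waypoints: x y z phi jaw step(mm/row; 0 = fast) hold(rows).  Keeps commanded pose in cmd.json
import json,sys,os,numpy as np
F="cmd.json"
if not os.path.exists(F): json.dump([138.42,-583.829,231.275,np.degrees(2*np.arctan2(.116,.993))],open(F,"w"))
def main(wps):
    c=np.array(json.load(open(F)),float)
    for w in wps:
        t=np.array(w[:4],float); jaw,step,hold=w[4:7]; n=1
        d=np.linalg.norm(t[:3]-c[:3]); n=max(1,int(np.ceil(max(d/250,abs(t[3]-c[3])/45)))) if not step else max(1,int(np.ceil(np.ceil(d/step)/7)))
        for i in range(n):
            g=c+(t-c)/(n-i); f=np.radians(c[3]); dx=g-c
            X=np.array([np.cos(f),np.sin(f)]);Y=np.array([np.sin(f),-np.cos(f)])
            s=np.round(np.array([dx[:2]@X,dx[:2]@Y,-dx[2]])/500,3); a=round(-dx[3]/360,4)
            L=np.linalg.norm(dx[:3])
            if step:
                k=max(1,int(np.ceil(L/step))); rows=[[jaw,np.round(s*j/k,4).tolist(),[0,0,round(a*j/k,4)]] for j in range(1,k+1)]; rows[-1][1]=s.tolist()
            else: rows=[[jaw,s.tolist(),[0,0,a]]]*min(8,int(np.ceil(max(L/36,abs(dx[3])/6.5)))+1)
            rows=(rows+[rows[-1]]*(hold if i==n-1 else 0))
            assert len(rows)<=8,len(rows)
            print(json.dumps(rows).replace(" ",""))
            c[:2]+=500*(s[0]*X+s[1]*Y);c[2]-=500*s[2];c[3]-=360*a
    print("end",np.round(c,1)); json.dump(c.tolist(),open(F,"w"))
main(json.loads(sys.argv[1]))
E
python3 plan.py '[[663,127,160,-20.7,1,0,0]]'
```

```text
[[1,[0.337,-0.285,0.036],[0,0,0.0236]],[1,[0.337,-0.285,0.036],[0,0,0.0236]],[1,[0.337,-0.285,0.036],[0,0,0.0236]],[1,[0.337,-0.285,0.036],[0,0,0.0236]],[1,[0.337,-0.285,0.036],[0,0,0.0236]],[1,[0.337,-0.285,0.036],[0,0,0.0236]],[1,[0.337,-0.285,0.036],[0,0,0.0236]],[1,[0.337,-0.285,0.036],[0,0,0.0236]]]
[[1,[0.291,-0.332,0.036],[0,0,0.0236]],[1,[0.291,-0.332,0.036],[0,0,0.0236]],[1,[0.291,-0.332,0.036],[0,0,0.0236]],[1,[0.291,-0.332,0.036],[0,0,0.0236]],[1,[0.291,-0.332,0.036],[0,0,0.0236]],[1,[0.291,-0.332,0.036],[0,0,0.0236]],[1,[0.291,-0.332,0.036],[0,0,0.0236]],[1,[0.291,-0.332,0.036],[0,0,0.0236]]]
[[1,[0.239,-0.372,0.035],[0,0,0.0237]],[1,[0.239,-0.372,0.035],[0,0,0.0237]],[1,[0.239,-0.372,0.035],[0,0,0.0237]],[1,[0.239,-0.372,0.035],[0,0,0.0237]],[1,[0.239,-0.372,0.035],[0,0,0.0237]],[1,[0.239,-0.372,0.035],[0,0,0.0237]],[1,[0.239,-0.372,0.035],[0,0,0.0237]],[1,[0.239,-0.372,0.035],[0,0,0.0237]]]
[[1,[0.182,-0.403,0.036],[0,0,0.0236]],[1,[0.182,-0.403,0.036],[0,0,0.0236]],[1,[0.182,-0.403,0.036],[0,0,0.0236]],[1,[0.182,-0.403,0.036],[0,0,0.0236]],[1,[0.182,-0.403,0.036],[0,0,0.0236]],[1,[0.182,-0.403,0.036],[0,0,0.0236]],[1,[0.182,-0.403,0.036],[0,0,0.0236]],[1,[0.182,-0.403,0.036],[0,0,0.0236]]]
end [663.2 127.  159.8 -20.7]
```

Request:
{"method": "carry_out", "body": {
  "motion": [
    [1, [0.337, -0.285, 0.036], [0, 0, 0.0236]],
    [1, [0.337, -0.285, 0.036], [0, 0, 0.0236]],
    [1, [0.337, -0.285, 0.036], [0, 0, 0.0236]],
    [1, [0.337, -0.285, 0.036], [0, 0, 0.0236]],
    [1, [0.337, -0.285, 0.036], [0, 0, 0.0236]],
    [1, [0.337, -0.285, 0.036], [0, 0, 0.0236]],
    [1, [0.337, -0.285, 0.036], [0, 0, 0.0236]],
    [1, [0.337, -0.285, 0.036], [0, 0, 0.0236]]
  ]
}}

```text
clock: 4.17
position: [269.7, -406.3, 213.6]
eef_rot: [0.999, 0.043, -0.0, 0.001]
force: [-0.6, -1.2, 0.6]
finger_gap: 85.5
finger_force: 0.0
```

Request:
{"method": "carry_out", "body": {
  "motion": [
    [1, [0.291, -0.332, 0.036], [0, 0, 0.0236]],
    [1, [0.291, -0.332, 0.036], [0, 0, 0.0236]],
    [1, [0.291, -0.332, 0.036], [0, 0, 0.0236]],
    [1, [0.291, -0.332, 0.036], [0, 0, 0.0236]],
    [1, [0.291, -0.332, 0.036], [0, 0, 0.0236]],
    [1, [0.291, -0.332, 0.036], [0, 0, 0.0236]],
    [1, [0.291, -0.332, 0.036], [0, 0, 0.0236]],
    [1, [0.291, -0.332, 0.036], [0, 0, 0.0236]]
  ]
}}

```text
clock: 4.83
position: [400.5, -229.5, 195.2]
eef_rot: [0.999, -0.032, -0.0, 0.0]
force: [0.2, -0.6, -1.4]
finger_gap: 85.3
finger_force: 0.0
```

Request:
{"method": "carry_out", "body": {
  "motion": [
    [1, [0.239, -0.372, 0.035], [0, 0, 0.0237]],
    [1, [0.239, -0.372, 0.035], [0, 0, 0.0237]],
    [1, [0.239, -0.372, 0.035], [0, 0, 0.0237]],
    [1, [0.239, -0.372, 0.035], [0, 0, 0.0237]],
    [1, [0.239, -0.372, 0.035], [0, 0, 0.0237]],
    [1, [0.239, -0.372, 0.035], [0, 0, 0.0237]],
    [1, [0.239, -0.372, 0.035], [0, 0, 0.0237]],
    [1, [0.239, -0.372, 0.035], [0, 0, 0.0237]]
  ]
}}

```text
clock: 5.5
position: [531.7, -52.2, 177.3]
eef_rot: [0.994, -0.107, -0.001, 0.001]
force: [0.1, -1.1, 0.4]
finger_gap: 85.3
finger_force: 0.0
```

Request:
{"method": "carry_out", "body": {
  "motion": [
    [1, [0.182, -0.403, 0.036], [0, 0, 0.0236]],
    [1, [0.182, -0.403, 0.036], [0, 0, 0.0236]],
    [1, [0.182, -0.403, 0.036], [0, 0, 0.0236]],
    [1, [0.182, -0.403, 0.036], [0, 0, 0.0236]],
    [1, [0.182, -0.403, 0.036], [0, 0, 0.0236]],
    [1, [0.182, -0.403, 0.036], [0, 0, 0.0236]],
    [1, [0.182, -0.403, 0.036], [0, 0, 0.0236]],
    [1, [0.182, -0.403, 0.036], [0, 0, 0.0236]]
  ]
}}

```text
clock: 6.17
position: [663.4, 124.6, 159.3]
eef_rot: [0.984, -0.18, -0.0, 0.001]
force: [0.7, -0.9, 0.8]
finger_gap: 84.9
finger_force: 0.0
```

```bash
cat > w.py <<'E'
import sys
from lib import *
n,x,y,yaw=sys.argv[1],*map(float,sys.argv[2:5])
s=sensors.get_state(); k=viewer.calibration("wrist"); im=viewer.get_image("wrist")
q=s["eef_rot"]; print(np.round(s["position"],1),"phi",round(np.degrees(2*np.arctan2(q[1],q[0])),2),"q",np.round(s["q"],2),"F",np.round(s["force"],1),round(s["finger_gap"],1),s["clock"])
cv2.imwrite(f"pics/w_{n}.png",im[:,:,::-1])
r=finder.cut_out(n,"wrist"); print([(np.round(d["bbox"]),round(d["p"],2)) for d in r])
if r: print(np.round(fit(n,[(r[0]["pixels"].astype(float),k)],(x,y),[np.radians(yaw)]),2))
E
python3 w.py slide_box 663 127 159.3
```

```text
[663.4 124.6 159.3] phi -20.79 q [ 0.14  0.29  1.13 -0.    1.72  2.07] F [ 0.7 -0.9  0.8] 84.9 6.1667
[(array([319., 187.,  38.,  94.]), 0.59)]
[6.6364e+02 1.2690e+02 1.5935e+02 3.0000e-02]
```

View pics/w_slide_box.png

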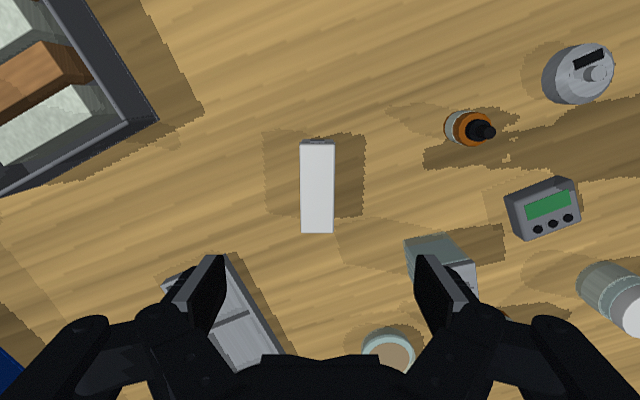

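The wrist view shows the slide box centred between the fingers (~317,187). The fit agrees with the earlier one to under 1 mm, so I go ahead and grasp.

```bash
python3 plan.py '[[663.5,127,35,-20.7,1,0,1],[663.5,127,12,-20.7,1,6,2],[663.5,127,12,-20.7,-1,0,6]]'
```

```text
[[1,[0.001,-0.0,0.25],[0,0,0.0]],[1,[0.001,-0.0,0.25],[0,0,0.0]],[1,[0.001,-0.0,0.25],[0,0,0.0]],[1,[0.001,-0.0,0.25],[0,0,0.0]],[1,[0.001,-0.0,0.25],[0,0,0.0]],[1,[0.001,-0.0,0.25],[0,0,0.0]]]
[[1,[-0.0,-0.0,0.0115],[0,0,0.0]],[1,[-0.0,-0.0,0.023],[0,0,0.0]],[1,[-0.0,-0.0,0.0345],[0,0,0.0]],[1,[-0.0,-0.0,0.046],[0,0,0.0]],[1,[-0.0,-0.0,0.046],[0,0,0.0]],[1,[-0.0,-0.0,0.046],[0,0,0.0]]]
[[-1,[-0.0,-0.0,-0.0],[0,0,0.0]],[-1,[-0.0,-0.0,-0.0],[0,0,0.0]],[-1,[-0.0,-0.0,-0.0],[0,0,0.0]],[-1,[-0.0,-0.0,-0.0],[0,0,0.0]],[-1,[-0.0,-0.0,-0.0],[0,0,0.0]],[-1,[-0.0,-0.0,-0.0],[0,0,0.0]],[-1,[-0.0,-0.0,-0.0],[0,0,0.0]],[-1,[-0.0,-0.0,-0.0],[0,0,0.0]]]
end [663.7 126.9  11.8 -20.7]
```

Request:
{"method": "carry_out", "body": {
  "motion": [
    [1, [0.001, 0, 0.25], [0, 0, 0]],
    [1, [0.001, 0, 0.25], [0, 0, 0]],
    [1, [0.001, 0, 0.25], [0, 0, 0]],
    [1, [0.001, 0, 0.25], [0, 0, 0]],
    [1, [0.001, 0, 0.25], [0, 0, 0]],
    [1, [0.001, 0, 0.25], [0, 0, 0]]
  ]
}}

```text
clock: 6.77
position: [664.7, 125.9, 38.3]
eef_rot: [0.984, -0.18, 0.002, -0.001]
force: [0.1, 0.1, 0.9]
finger_gap: 85.3
finger_force: 0.0
```

Request:
{"method": "carry_out", "body": {
  "motion": [
    [1, [0, 0, 0.0115], [0, 0, 0]],
    [1, [0, 0, 0.023], [0, 0, 0]],
    [1, [0, 0, 0.0345], [0, 0, 0]],
    [1, [0, 0, 0.046], [0, 0, 0]],
    [1, [0, 0, 0.046], [0, 0, 0]],
    [1, [0, 0, 0.046], [0, 0, 0]]
  ]
}}

```text
clock: 7.27
position: [663.1, 127.0, 11.0]
eef_rot: [0.984, -0.179, -0.001, 0.0]
force: [0.2, 0.1, 0.2]
finger_gap: 85.9
finger_force: 0.0
```

Request:
{"method": "carry_out", "body": {
  "motion": [
    [-1, [0, 0, 0], [0, 0, 0]],
    [-1, [0, 0, 0], [0, 0, 0]],
    [-1, [0, 0, 0], [0, 0, 0]],
    [-1, [0, 0, 0], [0, 0, 0]],
    [-1, [0, 0, 0], [0, 0, 0]],
    [-1, [0, 0, 0], [0, 0, 0]],
    [-1, [0, 0, 0], [0, 0, 0]],
    [-1, [0, 0, 0], [0, 0, 0]]
  ]
}}

```text
clock: 7.93
position: [663.8, 127.0, 12.2]
eef_rot: [0.984, -0.18, 0.0, -0.0]
force: [-0.6, 1.0, 2.6]
finger_gap: 29.1
finger_force: 60.5
```

```bash
python3 plan.py '[[663.5,127,31.8,-20.7,-1,5,2],[663.5,127,150,-20.7,-1,0,0],[487.4,-305.1,150,12.8,-1,0,0],[487.4,-305.1,40,12.8,-1,0,2]]'
```

```text
[[-1,[-0.0,-0.0,-0.008],[0,0,0.0]],[-1,[-0.0,-0.0,-0.016],[0,0,0.0]],[-1,[-0.0,-0.0,-0.024],[0,0,0.0]],[-1,[-0.0,-0.0,-0.032],[0,0,0.0]],[-1,[-0.0,-0.0,-0.04],[0,0,0.0]],[-1,[-0.0,-0.0,-0.04],[0,0,0.0]],[-1,[-0.0,-0.0,-0.04],[0,0,0.0]]]
[[-1,[-0.0,-0.0,-0.236],[0,0,0.0]],[-1,[-0.0,-0.0,-0.236],[0,0,0.0]],[-1,[-0.0,-0.0,-0.236],[0,0,0.0]],[-1,[-0.0,-0.0,-0.236],[0,0,0.0]],[-1,[-0.0,-0.0,-0.236],[0,0,0.0]]]
[[-1,[-0.012,0.466,-0.0],[0,0,-0.0465]],[-1,[-0.012,0.466,-0.0],[0,0,-0.0465]],[-1,[-0.012,0.466,-0.0],[0,0,-0.0465]],[-1,[-0.012,0.466,-0.0],[0,0,-0.0465]],[-1,[-0.012,0.466,-0.0],[0,0,-0.0465]],[-1,[-0.012,0.466,-0.0],[0,0,-0.0465]],[-1,[-0.012,0.466,-0.0],[0,0,-0.0465]],[-1,[-0.012,0.466,-0.0],[0,0,-0.0465]]]
[[-1,[-0.146,0.443,-0.0],[0,0,-0.0465]],[-1,[-0.146,0.443,-0.0],[0,0,-0.0465]],[-1,[-0.146,0.443,-0.0],[0,0,-0.0465]],[-1,[-0.146,0.443,-0.0],[0,0,-0.0465]],[-1,[-0.146,0.443,-0.0],[0,0,-0.0465]],[-1,[-0.146,0.443,-0.0],[0,0,-0.0465]],[-1,[-0.146,0.443,-0.0],[0,0,-0.0465]],[-1,[-0.146,0.443,-0.0],[0,0,-0.0465]]]
[[-1,[-0.001,0.0,0.22],[0,0,-0.0]],[-1,[-0.001,0.0,0.22],[0,0,-0.0]],[-1,[-0.001,0.0,0.22],[0,0,-0.0]],[-1,[-0.001,0.0,0.22],[0,0,-0.0]],[-1,[-0.001,0.0,0.22],[0,0,-0.0]],[-1,[-0.001,0.0,0.22],[0,0,-0.0]],[-1,[-0.001,0.0,0.22],[0,0,-0.0]]]
end [ 487.1 -305.    39.8   12.8]
```

Request:
{"method": "carry_out", "body": {
  "motion": [
    [-1, [0, 0, -0.008], [0, 0, 0]],
    [-1, [0, 0, -0.016], [0, 0, 0]],
    [-1, [0, 0, -0.024], [0, 0, 0]],
    [-1, [0, 0, -0.032], [0, 0, 0]],
    [-1, [0, 0, -0.04], [0, 0, 0]],
    [-1, [0, 0, -0.04], [0, 0, 0]],
    [-1, [0, 0, -0.04], [0, 0, 0]]
  ]
}}

```text
clock: 8.52
position: [663.8, 127.0, 32.3]
eef_rot: [0.984, -0.179, 0.0, -0.0]
force: [0.6, -0.5, -0.7]
finger_gap: 29.0
finger_force: 60.2
```

Request:
{"method": "carry_out", "body": {
  "motion": [
    [-1, [0, 0, -0.236], [0, 0, 0]],
    [-1, [0, 0, -0.236], [0, 0, 0]],
    [-1, [0, 0, -0.236], [0, 0, 0]],
    [-1, [0, 0, -0.236], [0, 0, 0]],
    [-1, [0, 0, -0.236], [0, 0, 0]]
  ]
}}

```text
clock: 8.93
position: [665.0, 127.2, 153.9]
eef_rot: [0.984, -0.179, 0.003, -0.001]
force: [-0.7, 0.4, -0.7]
finger_gap: 28.9
finger_force: 60.1
```

Request:
{"method": "carry_out", "body": {
  "motion": [
    [-1, [-0.012, 0.466, 0], [0, 0, -0.0465]],
    [-1, [-0.012, 0.466, 0], [0, 0, -0.0465]],
    [-1, [-0.012, 0.466, 0], [0, 0, -0.0465]],
    [-1, [-0.012, 0.466, 0], [0, 0, -0.0465]],
    [-1, [-0.012, 0.466, 0], [0, 0, -0.0465]],
    [-1, [-0.012, 0.466, 0], [0, 0, -0.0465]],
    [-1, [-0.012, 0.466, 0], [0, 0, -0.0465]],
    [-1, [-0.012, 0.466, 0], [0, 0, -0.0465]]
  ]
}}

```text
clock: 9.6
position: [574.5, -90.0, 147.8]
eef_rot: [0.999, -0.036, -0.001, -0.0]
force: [0.8, 0.4, -0.3]
finger_gap: 28.9
finger_force: 60.1
```

Request:
{"method": "carry_out", "body": {
  "motion": [
    [-1, [-0.146, 0.443, 0], [0, 0, -0.0465]],
    [-1, [-0.146, 0.443, 0], [0, 0, -0.0465]],
    [-1, [-0.146, 0.443, 0], [0, 0, -0.0465]],
    [-1, [-0.146, 0.443, 0], [0, 0, -0.0465]],
    [-1, [-0.146, 0.443, 0], [0, 0, -0.0465]],
    [-1, [-0.146, 0.443, 0], [0, 0, -0.0465]],
    [-1, [-0.146, 0.443, 0], [0, 0, -0.0465]],
    [-1, [-0.146, 0.443, 0], [0, 0, -0.0465]]
  ]
}}

```text
clock: 10.27
position: [487.3, -304.9, 148.2]
eef_rot: [0.994, 0.111, -0.001, -0.001]
force: [-0.3, 0.3, -1.1]
finger_gap: 29.1
finger_force: 60.1
```

Request:
{"method": "carry_out", "body": {
  "motion": [
    [-1, [-0.001, 0, 0.22], [0, 0, 0]],
    [-1, [-0.001, 0, 0.22], [0, 0, 0]],
    [-1, [-0.001, 0, 0.22], [0, 0, 0]],
    [-1, [-0.001, 0, 0.22], [0, 0, 0]],
    [-1, [-0.001, 0, 0.22], [0, 0, 0]],
    [-1, [-0.001, 0, 0.22], [0, 0, 0]],
    [-1, [-0.001, 0, 0.22], [0, 0, 0]]
  ]
}}

```text
clock: 10.85
position: [489.1, -305.3, 43.1]
eef_rot: [0.994, 0.112, 0.002, 0.002]
force: [0.7, -0.1, 0.5]
finger_gap: 28.8
finger_force: 60.1
```

```bash
cat > look.py <<'E'
import sys
from lib import *
s=sensors.get_state(); q=s["eef_rot"]; print(np.round(s["position"],1),"phi",round(np.degrees(2*np.arctan2(q[1],q[0])),2),"F",np.round(s["force"],1),round(s["finger_gap"],1),s["clock"])
for c in ["top","scene"]:
    im=viewer.get_image(c)[:,:,::-1]; cv2.imwrite(f"pics/{sys.argv[1]}_{c}.png",im)
E
python3 look.py a; python3 -c "
import cv2,numpy as np
a=cv2.imread('pics/a_top.png')[140:290,400:560];b=cv2.imread('pics/a_scene.png')[200:350,100:260]
cv2.imwrite('pics/a.png',cv2.resize(np.hstack([a,b]),None,fx=2.5,fy=2.5))"
```

```text
[ 489.1 -305.3   43.1] phi 12.86 F [ 0.7 -0.1  0.5] 28.8 10.85
```

View pics/a.png

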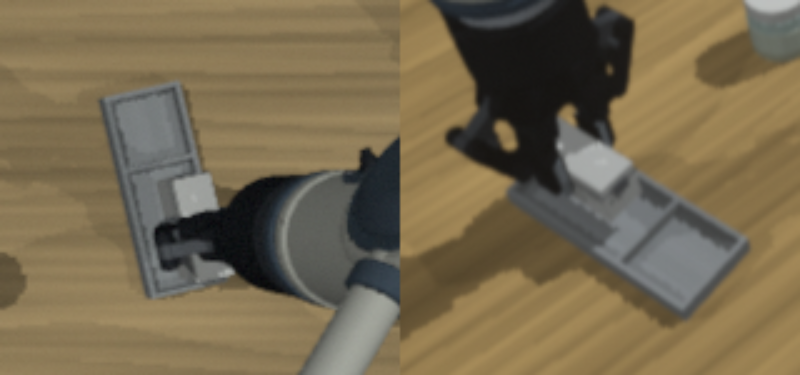

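The box is held level, parallel to and above the long compartment (crop ~(200,230) in the top view). I lower it gently.

```bash
python3 plan.py '[[487.4,-305.1,20,12.8,-1,5,3],[487.4,-305.1,15.8,12.8,-1,1.2,3]]'
```

```text
[[-1,[0.0,0.0,0.01],[0,0,-0.0]],[-1,[0.0,0.0,0.02],[0,0,-0.0]],[-1,[0.0,0.0,0.03],[0,0,-0.0]],[-1,[0.0,0.0,0.04],[0,0,-0.0]],[-1,[0.0,0.0,0.04],[0,0,-0.0]],[-1,[0.0,0.0,0.04],[0,0,-0.0]],[-1,[0.0,0.0,0.04],[0,0,-0.0]]]
[[-1,[0.0,0.0,0.002],[0,0,-0.0]],[-1,[0.0,0.0,0.004],[0,0,-0.0]],[-1,[0.0,0.0,0.006],[0,0,-0.0]],[-1,[0.0,0.0,0.008],[0,0,-0.0]],[-1,[0.0,0.0,0.008],[0,0,-0.0]],[-1,[0.0,0.0,0.008],[0,0,-0.0]],[-1,[0.0,0.0,0.008],[0,0,-0.0]]]
end [ 487.1 -305.    15.8   12.8]
```

Request:
{"method": "carry_out", "body": {
  "motion": [
    [-1, [0, 0, 0.01], [0, 0, 0]],
    [-1, [0, 0, 0.02], [0, 0, 0]],
    [-1, [0, 0, 0.03], [0, 0, 0]],
    [-1, [0, 0, 0.04], [0, 0, 0]],
    [-1, [0, 0, 0.04], [0, 0, 0]],
    [-1, [0, 0, 0.04], [0, 0, 0]],
    [-1, [0, 0, 0.04], [0, 0, 0]]
  ]
}}

```text
clock: 11.53
position: [487.0, -305.0, 19.7]
eef_rot: [0.994, 0.111, -0.0, -0.0]
force: [-0.8, 0.2, -0.4]
finger_gap: 28.7
finger_force: 60.1
```

Request:
{"method": "carry_out", "body": {
  "motion": [
    [-1, [0, 0, 0.002], [0, 0, 0]],
    [-1, [0, 0, 0.004], [0, 0, 0]],
    [-1, [0, 0, 0.006], [0, 0, 0]],
    [-1, [0, 0, 0.008], [0, 0, 0]],
    [-1, [0, 0, 0.008], [0, 0, 0]],
    [-1, [0, 0, 0.008], [0, 0, 0]],
    [-1, [0, 0, 0.008], [0, 0, 0]]
  ]
}}

```text
clock: 12.12
position: [487.2, -305.1, 16.2]
eef_rot: [0.994, 0.111, 0.0, 0.0]
force: [-1.6, 0.7, 2.2]
finger_gap: 29.0
finger_force: 60.4
```

```bash
python3 plan.py '[[487.4,-305.1,15.8,12.8,0.2,0,5],[487.4,-305.1,130,12.8,0.3,0,1],[665.6,-12.4,130,12.8,0.3,0,3]]'
```

```text
[[0.2,[0.0,0.0,-0.0],[0,0,-0.0]],[0.2,[0.0,0.0,-0.0],[0,0,-0.0]],[0.2,[0.0,0.0,-0.0],[0,0,-0.0]],[0.2,[0.0,0.0,-0.0],[0,0,-0.0]],[0.2,[0.0,0.0,-0.0],[0,0,-0.0]],[0.2,[0.0,0.0,-0.0],[0,0,-0.0]],[0.2,[0.0,0.0,-0.0],[0,0,-0.0]]]
[[0.3,[0.0,0.0,-0.228],[0,0,-0.0]],[0.3,[0.0,0.0,-0.228],[0,0,-0.0]],[0.3,[0.0,0.0,-0.228],[0,0,-0.0]],[0.3,[0.0,0.0,-0.228],[0,0,-0.0]],[0.3,[0.0,0.0,-0.228],[0,0,-0.0]],[0.3,[0.0,0.0,-0.228],[0,0,-0.0]]]
[[0.3,[0.239,-0.246,-0.0],[0,0,-0.0]],[0.3,[0.239,-0.246,-0.0],[0,0,-0.0]],[0.3,[0.239,-0.246,-0.0],[0,0,-0.0]],[0.3,[0.239,-0.246,-0.0],[0,0,-0.0]],[0.3,[0.239,-0.246,-0.0],[0,0,-0.0]],[0.3,[0.239,-0.246,-0.0],[0,0,-0.0]]]Traceback (most recent call last):
  File "plan.py", line 23, in <module>
    main(json.loads(sys.argv[1]))
    ~~~~^^^^^^^^^^^^^^^^^^^^^^^^^
  File "plan.py", line 19, in main
    assert len(rows)<=8,len(rows)
           ^^^^^^^^^^^^
AssertionError: 9
```

Request:
{"method": "carry_out", "body": {
  "motion": [
    [0.2, [0, 0, 0], [0, 0, 0]],
    [0.2, [0, 0, 0], [0, 0, 0]],
    [0.2, [0, 0, 0], [0, 0, 0]],
    [0.2, [0, 0, 0], [0, 0, 0]],
    [0.2, [0, 0, 0], [0, 0, 0]],
    [0.2, [0, 0, 0], [0, 0, 0]],
    [0.2, [0, 0, 0], [0, 0, 0]]
  ]
}}

```text
clock: 12.7
position: [487.1, -304.9, 15.7]
eef_rot: [0.994, 0.111, -0.0, -0.0]
force: [-0.6, 1.2, 0.0]
finger_gap: 51.1
finger_force: 0.0
```

Request:
{"method": "carry_out", "body": {
  "motion": [
    [0.3, [0, 0, -0.228], [0, 0, 0]],
    [0.3, [0, 0, -0.228], [0, 0, 0]],
    [0.3, [0, 0, -0.228], [0, 0, 0]],
    [0.3, [0, 0, -0.228], [0, 0, 0]],
    [0.3, [0, 0, -0.228], [0, 0, 0]],
    [0.3, [0, 0, -0.228], [0, 0, 0]]
  ]
}}

```text
clock: 13.2
position: [486.9, -304.8, 129.2]
eef_rot: [0.994, 0.111, -0.0, -0.0]
force: [0.1, -0.3, -1.4]
finger_gap: 55.8
finger_force: 0.0
```

```bash
sed -i 's/assert len(rows)<=8,len(rows)/rows=rows[:8]/' plan.py; python3 plan.py '[[487.4,-305.1,15.8,12.8,0.2,0,5],[487.4,-305.1,130,12.8,0.3,0,1]]' |tail -1; python3 plan.py '[[665.6,-12.4,130,12.8,0.3,0,3],[665.6,-12.4,35,12.8,0.3,0,2],[665.6,-12.4,11.8,12.8,0.3,6,2],[665.6,-12.4,11.8,12.8,-1,0,5]]'
```

```text
end [ 487.1 -305.   129.8   12.8]
[[0.3,[0.239,-0.246,-0.0],[0,0,-0.0]],[0.3,[0.239,-0.246,-0.0],[0,0,-0.0]],[0.3,[0.239,-0.246,-0.0],[0,0,-0.0]],[0.3,[0.239,-0.246,-0.0],[0,0,-0.0]],[0.3,[0.239,-0.246,-0.0],[0,0,-0.0]],[0.3,[0.239,-0.246,-0.0],[0,0,-0.0]]]
[[0.3,[0.239,-0.246,-0.0],[0,0,-0.0]],[0.3,[0.239,-0.246,-0.0],[0,0,-0.0]],[0.3,[0.239,-0.246,-0.0],[0,0,-0.0]],[0.3,[0.239,-0.246,-0.0],[0,0,-0.0]],[0.3,[0.239,-0.246,-0.0],[0,0,-0.0]],[0.3,[0.239,-0.246,-0.0],[0,0,-0.0]],[0.3,[0.239,-0.246,-0.0],[0,0,-0.0]],[0.3,[0.239,-0.246,-0.0],[0,0,-0.0]]]
[[0.3,[-0.0,0.0,0.19],[0,0,-0.0]],[0.3,[-0.0,0.0,0.19],[0,0,-0.0]],[0.3,[-0.0,0.0,0.19],[0,0,-0.0]],[0.3,[-0.0,0.0,0.19],[0,0,-0.0]],[0.3,[-0.0,0.0,0.19],[0,0,-0.0]],[0.3,[-0.0,0.0,0.19],[0,0,-0.0]]]
[[0.3,[-0.0,0.0,0.0115],[0,0,-0.0]],[0.3,[-0.0,0.0,0.023],[0,0,-0.0]],[0.3,[-0.0,0.0,0.0345],[0,0,-0.0]],[0.3,[-0.0,0.0,0.046],[0,0,-0.0]],[0.3,[-0.0,0.0,0.046],[0,0,-0.0]],[0.3,[-0.0,0.0,0.046],[0,0,-0.0]]]
[[-1,[-0.0,0.0,-0.0],[0,0,-0.0]],[-1,[-0.0,0.0,-0.0],[0,0,-0.0]],[-1,[-0.0,0.0,-0.0],[0,0,-0.0]],[-1,[-0.0,0.0,-0.0],[0,0,-0.0]],[-1,[-0.0,0.0,-0.0],[0,0,-0.0]],[-1,[-0.0,0.0,-0.0],[0,0,-0.0]],[-1,[-0.0,0.0,-0.0],[0,0,-0.0]]]
end [665.8 -12.2  11.8  12.8]
```

Request:
{"method": "carry_out", "body": {
  "motion": [
    [0.3, [0.239, -0.246, 0], [0, 0, 0]],
    [0.3, [0.239, -0.246, 0], [0, 0, 0]],
    [0.3, [0.239, -0.246, 0], [0, 0, 0]],
    [0.3, [0.239, -0.246, 0], [0, 0, 0]],
    [0.3, [0.239, -0.246, 0], [0, 0, 0]],
    [0.3, [0.239, -0.246, 0], [0, 0, 0]]
  ]
}}

```text
clock: 13.7
position: [576.3, -155.8, 127.0]
eef_rot: [0.994, 0.114, -0.002, -0.001]
force: [0.5, -0.4, 1.2]
finger_gap: 55.4
finger_force: 0.0
```

Request:
{"method": "carry_out", "body": {
  "motion": [
    [0.3, [0.239, -0.246, 0], [0, 0, 0]],
    [0.3, [0.239, -0.246, 0], [0, 0, 0]],
    [0.3, [0.239, -0.246, 0], [0, 0, 0]],
    [0.3, [0.239, -0.246, 0], [0, 0, 0]],
    [0.3, [0.239, -0.246, 0], [0, 0, 0]],
    [0.3, [0.239, -0.246, 0], [0, 0, 0]],
    [0.3, [0.239, -0.246, 0], [0, 0, 0]],
    [0.3, [0.239, -0.246, 0], [0, 0, 0]]
  ]
}}

```text
clock: 14.37
position: [664.8, -14.4, 129.1]
eef_rot: [0.994, 0.11, -0.001, 0.0]
force: [-0.3, -0.1, 0.4]
finger_gap: 55.7
finger_force: 0.0
```

```bash
python3 w.py short_bottle 665.6 -12.4 0; python3 look.py b; python3 - <<'E'
from lib import *
for c in["top","scene"]:
    viewer.get_image(c);k=viewer.calibration(c)
    r=finder.cut_out("slide_box",c); print(c,[(np.round(d["bbox"]),round(d["p"],2)) for d in r])
    if r: print(np.round(fit("slide_box",[(r[0]["pixels"].astype(float),k)],(487.4,-305.1),[np.radians(12.8)],z=4),2))
E
python3 -c "
import cv2,numpy as np
a=cv2.imread('pics/b_top.png')[140:290,400:560];b=cv2.imread('pics/b_scene.png')[200:350,100:260]
w=cv2.resize(cv2.imread('pics/w_short_bottle.png'),(240,150))
cv2.imwrite('pics/b.png',cv2.resize(np.hstack([a,b,w]),None,fx=1.4,fy=1.4,interpolation=cv2.INTER_CUBIC))"
```

```text
[664.8 -14.4 129.1] phi 12.67 q [-0.07  0.27  1.21 -0.    1.66  1.28] F [-0.3 -0.1  0.4] 55.7 14.3667
[]
[665.  -14.3 129.7] phi 12.65 F [ 0.  -0.2  0.2] 55.5 14.4667
top [(array([473., 230.,  32.,  46.]), 0.77)]
[ 4.8619e+02 -3.0646e+02  1.2840e+01  7.0000e-02]
scene [(array([174., 275.,  46.,  45.]), 0.9)]
[ 4.8434e+02 -3.0535e+02  1.1560e+01  5.0000e-02]
```

View pics/b.png

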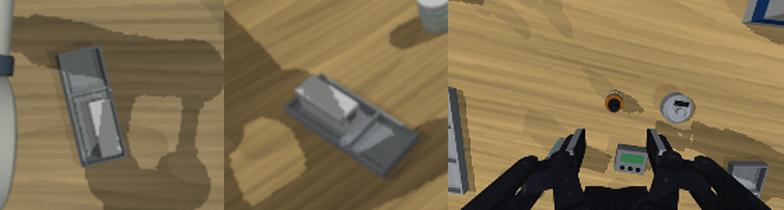

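The slide box sits squarely in the long compartment (within 2 mm, same yaw). The short bottle shows ahead between the fingers (crop ~(614,102)). Descend and grasp.

Request:
{"method": "carry_out", "body": {
  "motion": [
    [0.3, [0, 0, 0.19], [0, 0, 0]],
    [0.3, [0, 0, 0.19], [0, 0, 0]],
    [0.3, [0, 0, 0.19], [0, 0, 0]],
    [0.3, [0, 0, 0.19], [0, 0, 0]],
    [0.3, [0, 0, 0.19], [0, 0, 0]],
    [0.3, [0, 0, 0.19], [0, 0, 0]]
  ]
}}

```text
clock: 15.27
position: [667.2, -12.2, 38.0]
eef_rot: [0.994, 0.112, 0.002, 0.0]
force: [0.3, -0.5, 0.7]
finger_gap: 55.7
finger_force: 0.0
```

Request:
{"method": "carry_out", "body": {
  "motion": [
    [0.3, [0, 0, 0.0115], [0, 0, 0]],
    [0.3, [0, 0, 0.023], [0, 0, 0]],
    [0.3, [0, 0, 0.0345], [0, 0, 0]],
    [0.3, [0, 0, 0.046], [0, 0, 0]],
    [0.3, [0, 0, 0.046], [0, 0, 0]],
    [0.3, [0, 0, 0.046], [0, 0, 0]]
  ]
}}

```text
clock: 15.77
position: [665.1, -12.1, 10.9]
eef_rot: [0.994, 0.111, -0.001, -0.0]
force: [0.2, 0.6, -0.1]
finger_gap: 55.6
finger_force: 0.0
```

Request:
{"method": "carry_out", "body": {
  "motion": [
    [-1, [0, 0, 0], [0, 0, 0]],
    [-1, [0, 0, 0], [0, 0, 0]],
    [-1, [0, 0, 0], [0, 0, 0]],
    [-1, [0, 0, 0], [0, 0, 0]],
    [-1, [0, 0, 0], [0, 0, 0]],
    [-1, [0, 0, 0], [0, 0, 0]],
    [-1, [0, 0, 0], [0, 0, 0]]
  ]
}}

```text
clock: 16.35
position: [666.0, -12.1, 12.4]
eef_rot: [0.994, 0.111, 0.001, 0.0]
force: [-0.1, -0.3, 3.8]
finger_gap: 26.3
finger_force: 59.3
```

```bash
python3 plan.py '[[665.6,-12.4,31.8,12.8,-1,5,2],[665.6,-12.4,150,12.8,-1,0,1],[567.4,-287,150,12.8,-1,0,2],[567.4,-287,40,12.8,-1,0,3],[567.4,-287,20,12.8,-1,5,3],[567.4,-287,15.8,12.8,-1,1.2,3]]'
```

```text
[[-1,[-0.0,0.0,-0.008],[0,0,-0.0]],[-1,[-0.0,0.0,-0.016],[0,0,-0.0]],[-1,[-0.0,0.0,-0.024],[0,0,-0.0]],[-1,[-0.0,0.0,-0.032],[0,0,-0.0]],[-1,[-0.0,0.0,-0.04],[0,0,-0.0]],[-1,[-0.0,0.0,-0.04],[0,0,-0.0]],[-1,[-0.0,0.0,-0.04],[0,0,-0.0]]]
[[-1,[-0.0,0.0,-0.236],[0,0,-0.0]],[-1,[-0.0,0.0,-0.236],[0,0,-0.0]],[-1,[-0.0,0.0,-0.236],[0,0,-0.0]],[-1,[-0.0,0.0,-0.236],[0,0,-0.0]],[-1,[-0.0,0.0,-0.236],[0,0,-0.0]],[-1,[-0.0,0.0,-0.236],[0,0,-0.0]]]
[[-1,[-0.157,0.246,-0.0],[0,0,-0.0]],[-1,[-0.157,0.246,-0.0],[0,0,-0.0]],[-1,[-0.157,0.246,-0.0],[0,0,-0.0]],[-1,[-0.157,0.246,-0.0],[0,0,-0.0]],[-1,[-0.157,0.246,-0.0],[0,0,-0.0]],[-1,[-0.157,0.246,-0.0],[0,0,-0.0]]]
[[-1,[-0.156,0.246,-0.0],[0,0,-0.0]],[-1,[-0.156,0.246,-0.0],[0,0,-0.0]],[-1,[-0.156,0.246,-0.0],[0,0,-0.0]],[-1,[-0.156,0.246,-0.0],[0,0,-0.0]],[-1,[-0.156,0.246,-0.0],[0,0,-0.0]],[-1,[-0.156,0.246,-0.0],[0,0,-0.0]],[-1,[-0.156,0.246,-0.0],[0,0,-0.0]],[-1,[-0.156,0.246,-0.0],[0,0,-0.0]]]
[[-1,[-0.0,0.0,0.22],[0,0,-0.0]],[-1,[-0.0,0.0,0.22],[0,0,-0.0]],[-1,[-0.0,0.0,0.22],[0,0,-0.0]],[-1,[-0.0,0.0,0.22],[0,0,-0.0]],[-1,[-0.0,0.0,0.22],[0,0,-0.0]],[-1,[-0.0,0.0,0.22],[0,0,-0.0]],[-1,[-0.0,0.0,0.22],[0,0,-0.0]],[-1,[-0.0,0.0,0.22],[0,0,-0.0]]]
[[-1,[-0.0,0.0,0.01],[0,0,-0.0]],[-1,[-0.0,0.0,0.02],[0,0,-0.0]],[-1,[-0.0,0.0,0.03],[0,0,-0.0]],[-1,[-0.0,0.0,0.04],[0,0,-0.0]],[-1,[-0.0,0.0,0.04],[0,0,-0.0]],[-1,[-0.0,0.0,0.04],[0,0,-0.0]],[-1,[-0.0,0.0,0.04],[0,0,-0.0]]]
[[-1,[-0.0,0.0,0.002],[0,0,-0.0]],[-1,[-0.0,0.0,0.004],[0,0,-0.0]],[-1,[-0.0,0.0,0.006],[0,0,-0.0]],[-1,[-0.0,0.0,0.008],[0,0,-0.0]],[-1,[-0.0,0.0,0.008],[0,0,-0.0]],[-1,[-0.0,0.0,0.008],[0,0,-0.0]],[-1,[-0.0,0.0,0.008],[0,0,-0.0]]]
end [ 567.6 -286.8   15.8   12.8]
```

Request:
{"method": "carry_out", "body": {
  "motion": [
    [-1, [0, 0, -0.008], [0, 0, 0]],
    [-1, [0, 0, -0.016], [0, 0, 0]],
    [-1, [0, 0, -0.024], [0, 0, 0]],
    [-1, [0, 0, -0.032], [0, 0, 0]],
    [-1, [0, 0, -0.04], [0, 0, 0]],
    [-1, [0, 0, -0.04], [0, 0, 0]],
    [-1, [0, 0, -0.04], [0, 0, 0]]
  ]
}}

```text
clock: 16.93
position: [665.9, -12.1, 32.3]
eef_rot: [0.994, 0.111, 0.0, 0.0]
force: [0.3, -0.2, -0.7]
finger_gap: 26.0
finger_force: 59.2
```

Request:
{"method": "carry_out", "body": {
  "motion": [
    [-1, [0, 0, -0.236], [0, 0, 0]],
    [-1, [0, 0, -0.236], [0, 0, 0]],
    [-1, [0, 0, -0.236], [0, 0, 0]],
    [-1, [0, 0, -0.236], [0, 0, 0]],
    [-1, [0, 0, -0.236], [0, 0, 0]],
    [-1, [0, 0, -0.236], [0, 0, 0]]
  ]
}}

```text
clock: 17.43
position: [665.4, -12.1, 149.1]
eef_rot: [0.994, 0.111, -0.0, -0.0]
force: [-0.1, -0.0, -1.8]
finger_gap: 26.2
finger_force: 59.1
```

Request:
{"method": "carry_out", "body": {
  "motion": [
    [-1, [-0.157, 0.246, 0], [0, 0, 0]],
    [-1, [-0.157, 0.246, 0], [0, 0, 0]],
    [-1, [-0.157, 0.246, 0], [0, 0, 0]],
    [-1, [-0.157, 0.246, 0], [0, 0, 0]],
    [-1, [-0.157, 0.246, 0], [0, 0, 0]],
    [-1, [-0.157, 0.246, 0], [0, 0, 0]]
  ]
}}

```text
clock: 17.93
position: [615.0, -150.4, 147.1]
eef_rot: [0.994, 0.11, -0.002, -0.001]
force: [0.1, -0.1, -0.6]
finger_gap: 26.1
finger_force: 59.2
```

Request:
{"method": "carry_out", "body": {
  "motion": [
    [-1, [-0.156, 0.246, 0], [0, 0, 0]],
    [-1, [-0.156, 0.246, 0], [0, 0, 0]],
    [-1, [-0.156, 0.246, 0], [0, 0, 0]],
    [-1, [-0.156, 0.246, 0], [0, 0, 0]],
    [-1, [-0.156, 0.246, 0], [0, 0, 0]],
    [-1, [-0.156, 0.246, 0], [0, 0, 0]],
    [-1, [-0.156, 0.246, 0], [0, 0, 0]],
    [-1, [-0.156, 0.246, 0], [0, 0, 0]]
  ]
}}

```text
clock: 18.6
position: [568.3, -284.7, 149.1]
eef_rot: [0.994, 0.113, -0.0, -0.001]
force: [0.7, 0.3, 0.4]
finger_gap: 26.5
finger_force: 59.3
```

Request:
{"method": "carry_out", "body": {
  "motion": [
    [-1, [0, 0, 0.22], [0, 0, 0]],
    [-1, [0, 0, 0.22], [0, 0, 0]],
    [-1, [0, 0, 0.22], [0, 0, 0]],
    [-1, [0, 0, 0.22], [0, 0, 0]],
    [-1, [0, 0, 0.22], [0, 0, 0]],
    [-1, [0, 0, 0.22], [0, 0, 0]],
    [-1, [0, 0, 0.22], [0, 0, 0]],
    [-1, [0, 0, 0.22], [0, 0, 0]]
  ]
}}

```text
clock: 19.27
position: [569.2, -287.3, 43.3]
eef_rot: [0.994, 0.112, 0.002, 0.002]
force: [-0.4, 0.4, 0.3]
finger_gap: 25.5
finger_force: 59.3
```

Request:
{"method": "carry_out", "body": {
  "motion": [
    [-1, [0, 0, 0.01], [0, 0, 0]],
    [-1, [0, 0, 0.02], [0, 0, 0]],
    [-1, [0, 0, 0.03], [0, 0, 0]],
    [-1, [0, 0, 0.04], [0, 0, 0]],
    [-1, [0, 0, 0.04], [0, 0, 0]],
    [-1, [0, 0, 0.04], [0, 0, 0]],
    [-1, [0, 0, 0.04], [0, 0, 0]]
  ]
}}

```text
clock: 19.85
position: [567.5, -286.7, 19.7]
eef_rot: [0.994, 0.111, -0.0, -0.0]
force: [-0.4, 0.5, -0.8]
finger_gap: 25.9
finger_force: 59.3
```

Request:
{"method": "carry_out", "body": {
  "motion": [
    [-1, [0, 0, 0.002], [0, 0, 0]],
    [-1, [0, 0, 0.004], [0, 0, 0]],
    [-1, [0, 0, 0.006], [0, 0, 0]],
    [-1, [0, 0, 0.008], [0, 0, 0]],
    [-1, [0, 0, 0.008], [0, 0, 0]],
    [-1, [0, 0, 0.008], [0, 0, 0]],
    [-1, [0, 0, 0.008], [0, 0, 0]]
  ]
}}

```text
clock: 20.43
position: [567.7, -286.8, 16.4]
eef_rot: [0.994, 0.111, 0.0, 0.0]
force: [-1.2, -0.1, 4.5]
finger_gap: 26.0
finger_force: 59.7
```

```bash
python3 plan.py '[[567.4,-287,15.8,12.8,0.2,0,5],[567.4,-287,140,12.8,1,0,1],[453.4,-113.6,140,4.1,1,0,3],[453.4,-113.6,50,4.1,1,0,3],[453.4,-113.6,24,4.1,1,6,3],[453.4,-113.6,24,4.1,-1,0,6]]'
```

```text
[[0.2,[-0.0,0.0,-0.0],[0,0,-0.0]],[0.2,[-0.0,0.0,-0.0],[0,0,-0.0]],[0.2,[-0.0,0.0,-0.0],[0,0,-0.0]],[0.2,[-0.0,0.0,-0.0],[0,0,-0.0]],[0.2,[-0.0,0.0,-0.0],[0,0,-0.0]],[0.2,[-0.0,0.0,-0.0],[0,0,-0.0]],[0.2,[-0.0,0.0,-0.0],[0,0,-0.0]]]
[[1,[-0.0,0.0,-0.248],[0,0,-0.0]],[1,[-0.0,0.0,-0.248],[0,0,-0.0]],[1,[-0.0,0.0,-0.248],[0,0,-0.0]],[1,[-0.0,0.0,-0.248],[0,0,-0.0]],[1,[-0.0,0.0,-0.248],[0,0,-0.0]],[1,[-0.0,0.0,-0.248],[0,0,-0.0]]]
[[1,[-0.146,-0.388,-0.0],[0,0,0.0241]],[1,[-0.146,-0.388,-0.0],[0,0,0.0241]],[1,[-0.146,-0.388,-0.0],[0,0,0.0241]],[1,[-0.146,-0.388,-0.0],[0,0,0.0241]],[1,[-0.146,-0.388,-0.0],[0,0,0.0241]],[1,[-0.146,-0.388,-0.0],[0,0,0.0241]],[1,[-0.146,-0.388,-0.0],[0,0,0.0241]],[1,[-0.146,-0.388,-0.0],[0,0,0.0241]]]
[[1,[-0.0,-0.0,0.18],[0,0,0.0]],[1,[-0.0,-0.0,0.18],[0,0,0.0]],[1,[-0.0,-0.0,0.18],[0,0,0.0]],[1,[-0.0,-0.0,0.18],[0,0,0.0]],[1,[-0.0,-0.0,0.18],[0,0,0.0]],[1,[-0.0,-0.0,0.18],[0,0,0.0]],[1,[-0.0,-0.0,0.18],[0,0,0.0]]]
[[1,[-0.0,-0.0,0.0104],[0,0,0.0]],[1,[-0.0,-0.0,0.0208],[0,0,0.0]],[1,[-0.0,-0.0,0.0312],[0,0,0.0]],[1,[-0.0,-0.0,0.0416],[0,0,0.0]],[1,[-0.0,-0.0,0.052],[0,0,0.0]],[1,[-0.0,-0.0,0.052],[0,0,0.0]],[1,[-0.0,-0.0,0.052],[0,0,0.0]],[1,[-0.0,-0.0,0.052],[0,0,0.0]]]
[[-1,[-0.0,-0.0,-0.0],[0,0,0.0]],[-1,[-0.0,-0.0,-0.0],[0,0,0.0]],[-1,[-0.0,-0.0,-0.0],[0,0,0.0]],[-1,[-0.0,-0.0,-0.0],[0,0,0.0]],[-1,[-0.0,-0.0,-0.0],[0,0,0.0]],[-1,[-0.0,-0.0,-0.0],[0,0,0.0]],[-1,[-0.0,-0.0,-0.0],[0,0,0.0]],[-1,[-0.0,-0.0,-0.0],[0,0,0.0]]]
end [ 453.5 -113.7   23.8    4.1]
```

Request:
{"method": "carry_out", "body": {
  "motion": [
    [0.2, [0, 0, 0], [0, 0, 0]],
    [0.2, [0, 0, 0], [0, 0, 0]],
    [0.2, [0, 0, 0], [0, 0, 0]],
    [0.2, [0, 0, 0], [0, 0, 0]],
    [0.2, [0, 0, 0], [0, 0, 0]],
    [0.2, [0, 0, 0], [0, 0, 0]],
    [0.2, [0, 0, 0], [0, 0, 0]]
  ]
}}

```text
clock: 21.02
position: [567.5, -286.7, 15.7]
eef_rot: [0.994, 0.111, -0.0, -0.0]
force: [-0.3, -0.3, -0.7]
finger_gap: 51.4
finger_force: 0.0
```

Request:
{"method": "carry_out", "body": {
  "motion": [
    [1, [0, 0, -0.248], [0, 0, 0]],
    [1, [0, 0, -0.248], [0, 0, 0]],
    [1, [0, 0, -0.248], [0, 0, 0]],
    [1, [0, 0, -0.248], [0, 0, 0]],
    [1, [0, 0, -0.248], [0, 0, 0]],
    [1, [0, 0, -0.248], [0, 0, 0]]
  ]
}}

```text
clock: 21.52
position: [567.6, -286.7, 139.7]
eef_rot: [0.994, 0.111, 0.0, 0.0]
force: [-0.0, -0.3, -1.2]
finger_gap: 85.6
finger_force: 0.0
```

Request:
{"method": "carry_out", "body": {
  "motion": [
    [1, [-0.146, -0.388, 0], [0, 0, 0.0241]],
    [1, [-0.146, -0.388, 0], [0, 0, 0.0241]],
    [1, [-0.146, -0.388, 0], [0, 0, 0.0241]],
    [1, [-0.146, -0.388, 0], [0, 0, 0.0241]],
    [1, [-0.146, -0.388, 0], [0, 0, 0.0241]],
    [1, [-0.146, -0.388, 0], [0, 0, 0.0241]],
    [1, [-0.146, -0.388, 0], [0, 0, 0.0241]],
    [1, [-0.146, -0.388, 0], [0, 0, 0.0241]]
  ]
}}

```text
clock: 22.18
position: [453.1, -113.7, 138.5]
eef_rot: [0.999, 0.036, -0.001, -0.0]
force: [0.3, -0.1, 0.4]
finger_gap: 85.5
finger_force: 0.0
```

```bash
python3 w.py jar 453.4 -113.6 0; python3 look.py c; python3 - <<'E'
from lib import *
for c in["top","scene"]:
    viewer.get_image(c);k=viewer.calibration(c)
    r=finder.cut_out("short_bottle",c); print(c,[(np.round(d["bbox"]),round(d["p"],2)) for d in r])
    if r: print(np.round(fit("short_bottle",[(r[0]["pixels"].astype(float),k)],(567.4,-287),[0],z=4),2))
E
python3 -c "
import cv2,numpy as np
a=cv2.imread('pics/c_top.png')[140:290,400:560];b=cv2.imread('pics/c_scene.png')[200:350,100:260]
w=cv2.resize(cv2.imread('pics/w_jar.png'),(240,150))
cv2.imwrite('pics/c.png',cv2.resize(np.hstack([a,b,w]),None,fx=1.4,fy=1.4,interpolation=cv2.INTER_CUBIC))"
```

```text
[ 453.1 -113.7  138.5] phi 4.15 q [-0.32 -0.27  1.73 -0.    1.68  1.18] F [ 0.3 -0.1  0.4] 85.5 22.1833
[(array([318., 196.,  70.,  82.]), 0.72)]
[ 4.550e+02 -1.134e+02  2.700e+00  2.000e-02]
[ 453.6 -114.4  138.9] phi 4.07 F [ 0.5 -0.4 -0.4] 85.2 22.2833
top [(array([462., 193.,  20.,  12.]), 0.78)]
[ 5.6747e+02 -2.8796e+02  6.4700e+00  8.0000e-02]
scene [(array([210., 294.,  19.,  29.]), 0.75)]
[ 5.6445e+02 -2.8608e+02  4.2000e+00  9.0000e-02]
```

View pics/c.png

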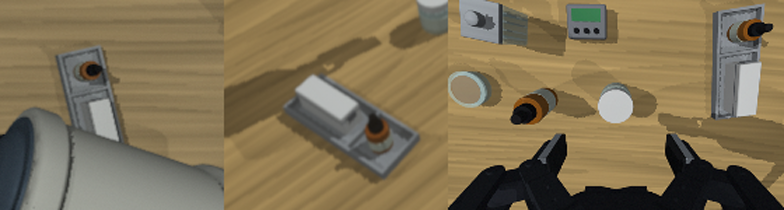

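Both smear-kit items stand upright in their compartments, and the jar (crop ~(615,104)) is centred between the fingers. I grasp the jar.

Request:
{"method": "carry_out", "body": {
  "motion": [
    [1, [0, 0, 0.18], [0, 0, 0]],
    [1, [0, 0, 0.18], [0, 0, 0]],
    [1, [0, 0, 0.18], [0, 0, 0]],
    [1, [0, 0, 0.18], [0, 0, 0]],
    [1, [0, 0, 0.18], [0, 0, 0]],
    [1, [0, 0, 0.18], [0, 0, 0]],
    [1, [0, 0, 0.18], [0, 0, 0]]
  ]
}}

```text
clock: 23.17
position: [455.1, -114.2, 52.8]
eef_rot: [0.999, 0.036, 0.002, 0.001]
force: [-0.7, 0.9, 0.3]
finger_gap: 85.4
finger_force: 0.0
```

Request:
{"method": "carry_out", "body": {
  "motion": [
    [1, [0, 0, 0.0104], [0, 0, 0]],
    [1, [0, 0, 0.0208], [0, 0, 0]],
    [1, [0, 0, 0.0312], [0, 0, 0]],
    [1, [0, 0, 0.0416], [0, 0, 0]],
    [1, [0, 0, 0.052], [0, 0, 0]],
    [1, [0, 0, 0.052], [0, 0, 0]],
    [1, [0, 0, 0.052], [0, 0, 0]],
    [1, [0, 0, 0.052], [0, 0, 0]]
  ]
}}

```text
clock: 23.83
position: [453.4, -113.7, 23.8]
eef_rot: [0.999, 0.036, -0.0, -0.0]
force: [-0.4, -0.2, 0.1]
finger_gap: 85.7
finger_force: 0.0
```

Request:
{"method": "carry_out", "body": {
  "motion": [
    [-1, [0, 0, 0], [0, 0, 0]],
    [-1, [0, 0, 0], [0, 0, 0]],
    [-1, [0, 0, 0], [0, 0, 0]],
    [-1, [0, 0, 0], [0, 0, 0]],
    [-1, [0, 0, 0], [0, 0, 0]],
    [-1, [0, 0, 0], [0, 0, 0]],
    [-1, [0, 0, 0], [0, 0, 0]],
    [-1, [0, 0, 0], [0, 0, 0]]
  ]
}}

```text
clock: 24.5
position: [453.8, -113.8, 24.4]
eef_rot: [0.999, 0.036, 0.001, 0.0]
force: [0.6, 0.0, 5.3]
finger_gap: 48.8
finger_force: 62.3
```

```bash
python3 plan.py '[[453.4,-113.6,43.8,4.1,-1,5,2],[453.4,-113.6,165,4.1,-1,0,1],[517.2,272.5,165,4.1,-1,0,3],[517.2,272.5,55,4.1,-1,0,3],[517.2,272.5,32,4.1,-1,5,3],[517.2,272.5,27.8,4.1,-1,1.2,3]]'
```

```text
[[-1,[-0.0,-0.0,-0.008],[0,0,0.0]],[-1,[-0.0,-0.0,-0.016],[0,0,0.0]],[-1,[-0.0,-0.0,-0.024],[0,0,0.0]],[-1,[-0.0,-0.0,-0.032],[0,0,0.0]],[-1,[-0.0,-0.0,-0.04],[0,0,0.0]],[-1,[-0.0,-0.0,-0.04],[0,0,0.0]],[-1,[-0.0,-0.0,-0.04],[0,0,0.0]]]
[[-1,[-0.0,-0.0,-0.242],[0,0,0.0]],[-1,[-0.0,-0.0,-0.242],[0,0,0.0]],[-1,[-0.0,-0.0,-0.242],[0,0,0.0]],[-1,[-0.0,-0.0,-0.242],[0,0,0.0]],[-1,[-0.0,-0.0,-0.242],[0,0,0.0]],[-1,[-0.0,-0.0,-0.242],[0,0,0.0]]]
[[-1,[0.091,-0.381,-0.0],[0,0,0.0]],[-1,[0.091,-0.381,-0.0],[0,0,0.0]],[-1,[0.091,-0.381,-0.0],[0,0,0.0]],[-1,[0.091,-0.381,-0.0],[0,0,0.0]],[-1,[0.091,-0.381,-0.0],[0,0,0.0]],[-1,[0.091,-0.381,-0.0],[0,0,0.0]],[-1,[0.091,-0.381,-0.0],[0,0,0.0]]]
[[-1,[0.091,-0.38,-0.0],[0,0,0.0]],[-1,[0.091,-0.38,-0.0],[0,0,0.0]],[-1,[0.091,-0.38,-0.0],[0,0,0.0]],[-1,[0.091,-0.38,-0.0],[0,0,0.0]],[-1,[0.091,-0.38,-0.0],[0,0,0.0]],[-1,[0.091,-0.38,-0.0],[0,0,0.0]],[-1,[0.091,-0.38,-0.0],[0,0,0.0]],[-1,[0.091,-0.38,-0.0],[0,0,0.0]]]
[[-1,[0.0,-0.0,0.22],[0,0,0.0]],[-1,[0.0,-0.0,0.22],[0,0,0.0]],[-1,[0.0,-0.0,0.22],[0,0,0.0]],[-1,[0.0,-0.0,0.22],[0,0,0.0]],[-1,[0.0,-0.0,0.22],[0,0,0.0]],[-1,[0.0,-0.0,0.22],[0,0,0.0]],[-1,[0.0,-0.0,0.22],[0,0,0.0]],[-1,[0.0,-0.0,0.22],[0,0,0.0]]]
[[-1,[0.0,-0.0,0.0092],[0,0,0.0]],[-1,[0.0,-0.0,0.0184],[0,0,0.0]],[-1,[0.0,-0.0,0.0276],[0,0,0.0]],[-1,[0.0,-0.0,0.0368],[0,0,0.0]],[-1,[0.0,-0.0,0.046],[0,0,0.0]],[-1,[0.0,-0.0,0.046],[0,0,0.0]],[-1,[0.0,-0.0,0.046],[0,0,0.0]],[-1,[0.0,-0.0,0.046],[0,0,0.0]]]
[[-1,[0.0,-0.0,0.002],[0,0,0.0]],[-1,[0.0,-0.0,0.004],[0,0,0.0]],[-1,[0.0,-0.0,0.006],[0,0,0.0]],[-1,[0.0,-0.0,0.008],[0,0,0.0]],[-1,[0.0,-0.0,0.008],[0,0,0.0]],[-1,[0.0,-0.0,0.008],[0,0,0.0]],[-1,[0.0,-0.0,0.008],[0,0,0.0]]]
end [517.  272.3  27.8   4.1]
```

Request:
{"method": "carry_out", "body": {
  "motion": [
    [-1, [0, 0, -0.008], [0, 0, 0]],
    [-1, [0, 0, -0.016], [0, 0, 0]],
    [-1, [0, 0, -0.024], [0, 0, 0]],
    [-1, [0, 0, -0.032], [0, 0, 0]],
    [-1, [0, 0, -0.04], [0, 0, 0]],
    [-1, [0, 0, -0.04], [0, 0, 0]],
    [-1, [0, 0, -0.04], [0, 0, 0]]
  ]
}}

```text
clock: 25.08
position: [453.6, -113.7, 44.1]
eef_rot: [0.999, 0.036, 0.0, 0.0]
force: [-0.4, -0.2, -0.3]
finger_gap: 48.4
finger_force: 62.0
```

Request:
{"method": "carry_out", "body": {
  "motion": [
    [-1, [0, 0, -0.242], [0, 0, 0]],
    [-1, [0, 0, -0.242], [0, 0, 0]],
    [-1, [0, 0, -0.242], [0, 0, 0]],
    [-1, [0, 0, -0.242], [0, 0, 0]],
    [-1, [0, 0, -0.242], [0, 0, 0]],
    [-1, [0, 0, -0.242], [0, 0, 0]]
  ]
}}

```text
clock: 25.58
position: [453.2, -113.6, 163.9]
eef_rot: [0.999, 0.036, -0.0, -0.0]
force: [0.1, 0.7, -1.4]
finger_gap: 48.8
finger_force: 62.3
```

Request:
{"method": "carry_out", "body": {
  "motion": [
    [-1, [0.091, -0.381, 0], [0, 0, 0]],
    [-1, [0.091, -0.381, 0], [0, 0, 0]],
    [-1, [0.091, -0.381, 0], [0, 0, 0]],
    [-1, [0.091, -0.381, 0], [0, 0, 0]],
    [-1, [0.091, -0.381, 0], [0, 0, 0]],
    [-1, [0.091, -0.381, 0], [0, 0, 0]],
    [-1, [0.091, -0.381, 0], [0, 0, 0]]
  ]
}}

```text
clock: 26.17
position: [484.0, 80.9, 162.0]
eef_rot: [0.999, 0.038, -0.002, 0.0]
force: [-0.8, -0.0, -0.2]
finger_gap: 48.4
finger_force: 62.5
```

Request:
{"method": "carry_out", "body": {
  "motion": [
    [-1, [0.091, -0.38, 0], [0, 0, 0]],
    [-1, [0.091, -0.38, 0], [0, 0, 0]],
    [-1, [0.091, -0.38, 0], [0, 0, 0]],
    [-1, [0.091, -0.38, 0], [0, 0, 0]],
    [-1, [0.091, -0.38, 0], [0, 0, 0]],
    [-1, [0.091, -0.38, 0], [0, 0, 0]],
    [-1, [0.091, -0.38, 0], [0, 0, 0]],
    [-1, [0.091, -0.38, 0], [0, 0, 0]]
  ]
}}

```text
clock: 26.83
position: [516.7, 270.8, 163.4]
eef_rot: [0.999, 0.035, -0.001, 0.001]
force: [-0.5, 0.4, -0.9]
finger_gap: 49.0
finger_force: 62.7
```

Request:
{"method": "carry_out", "body": {
  "motion": [
    [-1, [0, 0, 0.22], [0, 0, 0]],
    [-1, [0, 0, 0.22], [0, 0, 0]],
    [-1, [0, 0, 0.22], [0, 0, 0]],
    [-1, [0, 0, 0.22], [0, 0, 0]],
    [-1, [0, 0, 0.22], [0, 0, 0]],
    [-1, [0, 0, 0.22], [0, 0, 0]],
    [-1, [0, 0, 0.22], [0, 0, 0]],
    [-1, [0, 0, 0.22], [0, 0, 0]]
  ]
}}

```text
clock: 27.5
position: [518.4, 272.7, 58.0]
eef_rot: [0.999, 0.036, 0.002, -0.001]
force: [0.1, 0.7, -1.1]
finger_gap: 49.0
finger_force: 62.6
```

```bash
python3 look.py d; python3 -c "
import cv2,numpy as np
a=cv2.imread('pics/d_top.png')[130:290,110:310];b=cv2.imread('pics/d_scene.png')[60:220,320:520]
cv2.imwrite('pics/d.png',cv2.resize(np.hstack([a,b]),None,fx=2,fy=2,interpolation=cv2.INTER_CUBIC))"
```

```text
[518.4 272.7  58. ] phi 4.09 F [ 0.1  0.7 -1.1] 49.0 27.5
```

View pics/d.png

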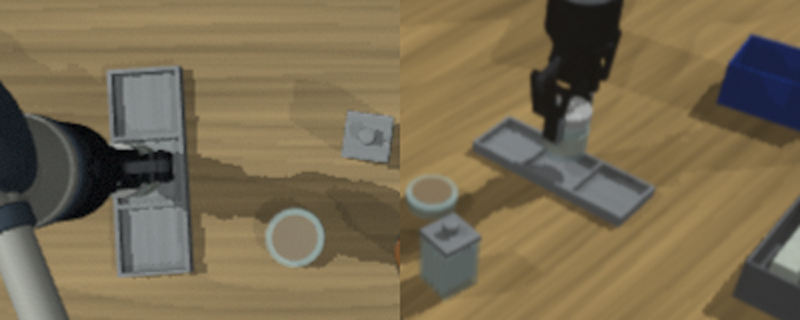

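The jar hangs over the middle compartment (scene crop ~(575,130)) with nothing in the way. I lower it and release it.

Request:
{"method": "carry_out", "body": {
  "motion": [
    [-1, [0, 0, 0.0092], [0, 0, 0]],
    [-1, [0, 0, 0.0184], [0, 0, 0]],
    [-1, [0, 0, 0.0276], [0, 0, 0]],
    [-1, [0, 0, 0.0368], [0, 0, 0]],
    [-1, [0, 0, 0.046], [0, 0, 0]],
    [-1, [0, 0, 0.046], [0, 0, 0]],
    [-1, [0, 0, 0.046], [0, 0, 0]],
    [-1, [0, 0, 0.046], [0, 0, 0]]
  ]
}}

```text
clock: 28.27
position: [516.8, 272.4, 31.8]
eef_rot: [0.999, 0.036, 0.0, -0.0]
force: [0.1, 0.3, -0.1]
finger_gap: 48.8
finger_force: 62.6
```

Request:
{"method": "carry_out", "body": {
  "motion": [
    [-1, [0, 0, 0.002], [0, 0, 0]],
    [-1, [0, 0, 0.004], [0, 0, 0]],
    [-1, [0, 0, 0.006], [0, 0, 0]],
    [-1, [0, 0, 0.008], [0, 0, 0]],
    [-1, [0, 0, 0.008], [0, 0, 0]],
    [-1, [0, 0, 0.008], [0, 0, 0]],
    [-1, [0, 0, 0.008], [0, 0, 0]]
  ]
}}

```text
clock: 28.85
position: [516.9, 272.5, 28.4]
eef_rot: [0.999, 0.036, 0.0, -0.0]
force: [-1.6, -0.6, 4.1]
finger_gap: 48.8
finger_force: 63.0
```

```bash
python3 plan.py '[[517.2,272.5,27.8,4.1,0.9,0,5],[517.2,272.5,160,4.1,0.9,0,1],[441.4,4.2,160,4.1,0.9,0,3],[441.4,4.2,65,4.1,0.9,0,3],[441.4,4.2,35,4.1,0.9,6,3],[441.4,4.2,35,4.1,-1,0,6]]'
```

```text
[[0.9,[0.0,-0.0,-0.0],[0,0,0.0]],[0.9,[0.0,-0.0,-0.0],[0,0,0.0]],[0.9,[0.0,-0.0,-0.0],[0,0,0.0]],[0.9,[0.0,-0.0,-0.0],[0,0,0.0]],[0.9,[0.0,-0.0,-0.0],[0,0,0.0]],[0.9,[0.0,-0.0,-0.0],[0,0,0.0]],[0.9,[0.0,-0.0,-0.0],[0,0,0.0]]]
[[0.9,[0.0,-0.0,-0.264],[0,0,0.0]],[0.9,[0.0,-0.0,-0.264],[0,0,0.0]],[0.9,[0.0,-0.0,-0.264],[0,0,0.0]],[0.9,[0.0,-0.0,-0.264],[0,0,0.0]],[0.9,[0.0,-0.0,-0.264],[0,0,0.0]],[0.9,[0.0,-0.0,-0.264],[0,0,0.0]]]
[[0.9,[-0.095,0.262,-0.0],[0,0,0.0]],[0.9,[-0.095,0.262,-0.0],[0,0,0.0]],[0.9,[-0.095,0.262,-0.0],[0,0,0.0]],[0.9,[-0.095,0.262,-0.0],[0,0,0.0]],[0.9,[-0.095,0.262,-0.0],[0,0,0.0]]]
[[0.9,[-0.094,0.262,-0.0],[0,0,0.0]],[0.9,[-0.094,0.262,-0.0],[0,0,0.0]],[0.9,[-0.094,0.262,-0.0],[0,0,0.0]],[0.9,[-0.094,0.262,-0.0],[0,0,0.0]],[0.9,[-0.094,0.262,-0.0],[0,0,0.0]],[0.9,[-0.094,0.262,-0.0],[0,0,0.0]],[0.9,[-0.094,0.262,-0.0],[0,0,0.0]],[0.9,[-0.094,0.262,-0.0],[0,0,0.0]]]
[[0.9,[-0.0,-0.0,0.19],[0,0,0.0]],[0.9,[-0.0,-0.0,0.19],[0,0,0.0]],[0.9,[-0.0,-0.0,0.19],[0,0,0.0]],[0.9,[-0.0,-0.0,0.19],[0,0,0.0]],[0.9,[-0.0,-0.0,0.19],[0,0,0.0]],[0.9,[-0.0,-0.0,0.19],[0,0,0.0]],[0.9,[-0.0,-0.0,0.19],[0,0,0.0]]]
[[0.9,[-0.0,-0.0,0.012],[0,0,0.0]],[0.9,[-0.0,-0.0,0.024],[0,0,0.0]],[0.9,[-0.0,-0.0,0.036],[0,0,0.0]],[0.9,[-0.0,-0.0,0.048],[0,0,0.0]],[0.9,[-0.0,-0.0,0.06],[0,0,0.0]],[0.9,[-0.0,-0.0,0.06],[0,0,0.0]],[0.9,[-0.0,-0.0,0.06],[0,0,0.0]],[0.9,[-0.0,-0.0,0.06],[0,0,0.0]]]
[[-1,[-0.0,-0.0,-0.0],[0,0,0.0]],[-1,[-0.0,-0.0,-0.0],[0,0,0.0]],[-1,[-0.0,-0.0,-0.0],[0,0,0.0]],[-1,[-0.0,-0.0,-0.0],[0,0,0.0]],[-1,[-0.0,-0.0,-0.0],[0,0,0.0]],[-1,[-0.0,-0.0,-0.0],[0,0,0.0]],[-1,[-0.0,-0.0,-0.0],[0,0,0.0]],[-1,[-0.0,-0.0,-0.0],[0,0,0.0]]]
end [441.5   4.2  34.8   4.1]
```

Request:
{"method": "carry_out", "body": {
  "motion": [
    [0.9, [0, 0, 0], [0, 0, 0]],
    [0.9, [0, 0, 0], [0, 0, 0]],
    [0.9, [0, 0, 0], [0, 0, 0]],
    [0.9, [0, 0, 0], [0, 0, 0]],
    [0.9, [0, 0, 0], [0, 0, 0]],
    [0.9, [0, 0, 0], [0, 0, 0]],
    [0.9, [0, 0, 0], [0, 0, 0]]
  ]
}}

```text
clock: 29.43
position: [516.8, 272.4, 27.7]
eef_rot: [0.999, 0.036, -0.0, 0.0]
force: [-0.4, 0.1, 0.8]
finger_gap: 81.2
finger_force: 0.0
```

Request:
{"method": "carry_out", "body": {
  "motion": [
    [0.9, [0, 0, -0.264], [0, 0, 0]],
    [0.9, [0, 0, -0.264], [0, 0, 0]],
    [0.9, [0, 0, -0.264], [0, 0, 0]],
    [0.9, [0, 0, -0.264], [0, 0, 0]],
    [0.9, [0, 0, -0.264], [0, 0, 0]],
    [0.9, [0, 0, -0.264], [0, 0, 0]]
  ]
}}

```text
clock: 29.93
position: [517.1, 272.5, 160.4]
eef_rot: [0.999, 0.036, 0.001, -0.0]
force: [-2.0, 0.1, -0.8]
finger_gap: 81.1
finger_force: 0.0
```

Request:
{"method": "carry_out", "body": {
  "motion": [
    [0.9, [-0.095, 0.262, 0], [0, 0, 0]],
    [0.9, [-0.095, 0.262, 0], [0, 0, 0]],
    [0.9, [-0.095, 0.262, 0], [0, 0, 0]],
    [0.9, [-0.095, 0.262, 0], [0, 0, 0]],
    [0.9, [-0.095, 0.262, 0], [0, 0, 0]]
  ]
}}

```text
clock: 30.35
position: [477.4, 135.3, 157.5]
eef_rot: [0.999, 0.034, -0.002, 0.001]
force: [0.6, 0.4, 1.4]
finger_gap: 80.9
finger_force: 0.0
```

Request:
{"method": "carry_out", "body": {
  "motion": [
    [0.9, [-0.094, 0.262, 0], [0, 0, 0]],
    [0.9, [-0.094, 0.262, 0], [0, 0, 0]],
    [0.9, [-0.094, 0.262, 0], [0, 0, 0]],
    [0.9, [-0.094, 0.262, 0], [0, 0, 0]],
    [0.9, [-0.094, 0.262, 0], [0, 0, 0]],
    [0.9, [-0.094, 0.262, 0], [0, 0, 0]],
    [0.9, [-0.094, 0.262, 0], [0, 0, 0]],
    [0.9, [-0.094, 0.262, 0], [0, 0, 0]]
  ]
}}

```text
clock: 31.02
position: [441.6, 5.6, 159.1]
eef_rot: [0.999, 0.037, -0.001, -0.0]
force: [-0.5, 0.2, 0.3]
finger_gap: 81.1
finger_force: 0.0
```

```bash
python3 w.py tall_bottle 441.4 4.2 0; python3 look.py e; python3 - <<'E'
from lib import *
for c in["top","scene"]:
    viewer.get_image(c);k=viewer.calibration(c)
    for n,z,x in[("jar",4,(517,272)),("stain_jar",0,(550,50))]:
        r=finder.cut_out(n,c); print(c,n,[(np.round(d["bbox"]),round(d["p"],2)) for d in r])
        if r: print(np.round(fit(n,[(r[0]["pixels"].astype(float),k)],x,[-.14],z=z),2))
E
python3 -c "
import cv2,numpy as np
a=cv2.imread('pics/e_top.png')[150:280,130:270];b=cv2.imread('pics/e_scene.png')[80:210,340:480]
w=cv2.resize(cv2.imread('pics/w_tall_bottle.png'),(208,130))
cv2.imwrite('pics/e.png',cv2.resize(np.hstack([a,b,w]),None,fx=1.6,fy=1.6,interpolation=cv2.INTER_CUBIC))"
```

```text
[441.6   5.6 159.1] phi 4.23 q [-0.06 -0.35  1.76  0.    1.73  1.43] F [-0.5  0.2  0.3] 81.1 31.0167
[(array([322., 192.,  52.,  65.]), 0.92)]
[4.4212e+02 4.4700e+00 3.0200e+00 5.0000e-02]
[441.6   5.4 159.4] phi 4.24 F [1.  0.  0.4] 81.1 31.1167
top jar [(array([181., 218.,  30.,  26.]), 0.76)]
[ 5.1728e+02  2.7233e+02 -1.5600e+00  1.1000e-01]
top stain_jar [(array([295., 196.,  21.,  28.]), 0.75), (array([465., 216.,  53.,  83.]), 0.73)]
[ 5.4968e+02  4.8490e+01 -7.0800e+00  9.0000e-02]
scene jar []
scene stain_jar [(array([346., 189.,  34.,  43.]), 0.89)]
[ 5.4775e+02  5.2170e+01 -1.1010e+01  6.0000e-02]
```

View pics/e.png

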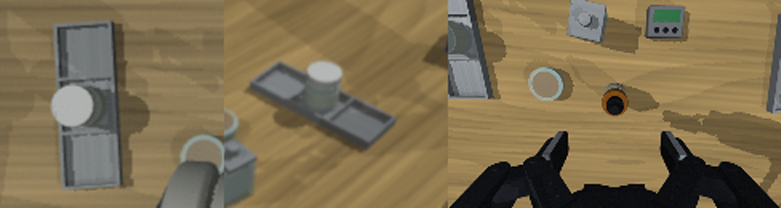

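The jar stands upright in the middle compartment, and the tall bottle (crop ~(614,102)) is centred for the grasp. It goes in the far end compartment so that nothing reaches over it later.

Request:
{"method": "carry_out", "body": {
  "motion": [
    [0.9, [0, 0, 0.19], [0, 0, 0]],
    [0.9, [0, 0, 0.19], [0, 0, 0]],
    [0.9, [0, 0, 0.19], [0, 0, 0]],
    [0.9, [0, 0, 0.19], [0, 0, 0]],
    [0.9, [0, 0, 0.19], [0, 0, 0]],
    [0.9, [0, 0, 0.19], [0, 0, 0]],
    [0.9, [0, 0, 0.19], [0, 0, 0]]
  ]
}}

```text
clock: 32.1
position: [443.0, 4.1, 67.8]
eef_rot: [0.999, 0.036, 0.002, 0.0]
force: [0.3, 0.0, 0.2]
finger_gap: 80.9
finger_force: 0.0
```

Request:
{"method": "carry_out", "body": {
  "motion": [
    [0.9, [0, 0, 0.012], [0, 0, 0]],
    [0.9, [0, 0, 0.024], [0, 0, 0]],
    [0.9, [0, 0, 0.036], [0, 0, 0]],
    [0.9, [0, 0, 0.048], [0, 0, 0]],
    [0.9, [0, 0, 0.06], [0, 0, 0]],
    [0.9, [0, 0, 0.06], [0, 0, 0]],
    [0.9, [0, 0, 0.06], [0, 0, 0]],
    [0.9, [0, 0, 0.06], [0, 0, 0]]
  ]
}}

```text
clock: 32.77
position: [441.4, 4.2, 34.8]
eef_rot: [0.999, 0.036, -0.0, -0.0]
force: [-0.4, -0.2, -0.0]
finger_gap: 81.4
finger_force: 0.0
```

Request:
{"method": "carry_out", "body": {
  "motion": [
    [-1, [0, 0, 0], [0, 0, 0]],
    [-1, [0, 0, 0], [0, 0, 0]],
    [-1, [0, 0, 0], [0, 0, 0]],
    [-1, [0, 0, 0], [0, 0, 0]],
    [-1, [0, 0, 0], [0, 0, 0]],
    [-1, [0, 0, 0], [0, 0, 0]],
    [-1, [0, 0, 0], [0, 0, 0]],
    [-1, [0, 0, 0], [0, 0, 0]]
  ]
}}

```text
clock: 33.43
position: [441.8, 4.3, 35.3]
eef_rot: [0.999, 0.036, 0.001, 0.0]
force: [-0.1, -0.0, 4.1]
finger_gap: 38.3
finger_force: 60.4
```

```bash
python3 plan.py '[[441.4,4.2,54.8,4.1,-1,5,2],[441.4,4.2,170,4.1,-1,0,1],[585.2,277.4,170,4.1,-1,0,3],[585.2,277.4,68,4.1,-1,0,3],[585.2,277.4,43,4.1,-1,5,3],[585.2,277.4,38.8,4.1,-1,1.2,3]]'
```

```text
[[-1,[-0.0,-0.0,-0.008],[0,0,0.0]],[-1,[-0.0,-0.0,-0.016],[0,0,0.0]],[-1,[-0.0,-0.0,-0.024],[0,0,0.0]],[-1,[-0.0,-0.0,-0.032],[0,0,0.0]],[-1,[-0.0,-0.0,-0.04],[0,0,0.0]],[-1,[-0.0,-0.0,-0.04],[0,0,0.0]],[-1,[-0.0,-0.0,-0.04],[0,0,0.0]]]
[[-1,[-0.0,-0.0,-0.23],[0,0,0.0]],[-1,[-0.0,-0.0,-0.23],[0,0,0.0]],[-1,[-0.0,-0.0,-0.23],[0,0,0.0]],[-1,[-0.0,-0.0,-0.23],[0,0,0.0]],[-1,[-0.0,-0.0,-0.23],[0,0,0.0]],[-1,[-0.0,-0.0,-0.23],[0,0,0.0]]]
[[-1,[0.163,-0.262,-0.0],[0,0,0.0]],[-1,[0.163,-0.262,-0.0],[0,0,0.0]],[-1,[0.163,-0.262,-0.0],[0,0,0.0]],[-1,[0.163,-0.262,-0.0],[0,0,0.0]],[-1,[0.163,-0.262,-0.0],[0,0,0.0]],[-1,[0.163,-0.262,-0.0],[0,0,0.0]]]
[[-1,[0.163,-0.262,-0.0],[0,0,0.0]],[-1,[0.163,-0.262,-0.0],[0,0,0.0]],[-1,[0.163,-0.262,-0.0],[0,0,0.0]],[-1,[0.163,-0.262,-0.0],[0,0,0.0]],[-1,[0.163,-0.262,-0.0],[0,0,0.0]],[-1,[0.163,-0.262,-0.0],[0,0,0.0]],[-1,[0.163,-0.262,-0.0],[0,0,0.0]],[-1,[0.163,-0.262,-0.0],[0,0,0.0]]]
[[-1,[-0.0,-0.0,0.204],[0,0,0.0]],[-1,[-0.0,-0.0,0.204],[0,0,0.0]],[-1,[-0.0,-0.0,0.204],[0,0,0.0]],[-1,[-0.0,-0.0,0.204],[0,0,0.0]],[-1,[-0.0,-0.0,0.204],[0,0,0.0]],[-1,[-0.0,-0.0,0.204],[0,0,0.0]],[-1,[-0.0,-0.0,0.204],[0,0,0.0]]]
[[-1,[-0.0,-0.0,0.01],[0,0,0.0]],[-1,[-0.0,-0.0,0.02],[0,0,0.0]],[-1,[-0.0,-0.0,0.03],[0,0,0.0]],[-1,[-0.0,-0.0,0.04],[0,0,0.0]],[-1,[-0.0,-0.0,0.05],[0,0,0.0]],[-1,[-0.0,-0.0,0.05],[0,0,0.0]],[-1,[-0.0,-0.0,0.05],[0,0,0.0]],[-1,[-0.0,-0.0,0.05],[0,0,0.0]]]
[[-1,[-0.0,-0.0,0.002],[0,0,0.0]],[-1,[-0.0,-0.0,0.004],[0,0,0.0]],[-1,[-0.0,-0.0,0.006],[0,0,0.0]],[-1,[-0.0,-0.0,0.008],[0,0,0.0]],[-1,[-0.0,-0.0,0.008],[0,0,0.0]],[-1,[-0.0,-0.0,0.008],[0,0,0.0]],[-1,[-0.0,-0.0,0.008],[0,0,0.0]]]
end [585.3 277.2  38.8   4.1]
```

Request:
{"method": "carry_out", "body": {
  "motion": [
    [-1, [0, 0, -0.008], [0, 0, 0]],
    [-1, [0, 0, -0.016], [0, 0, 0]],
    [-1, [0, 0, -0.024], [0, 0, 0]],
    [-1, [0, 0, -0.032], [0, 0, 0]],
    [-1, [0, 0, -0.04], [0, 0, 0]],
    [-1, [0, 0, -0.04], [0, 0, 0]],
    [-1, [0, 0, -0.04], [0, 0, 0]]
  ]
}}

```text
clock: 34.02
position: [441.5, 4.2, 55.1]
eef_rot: [0.999, 0.036, 0.0, 0.0]
force: [0.4, 0.0, -0.9]
finger_gap: 38.7
finger_force: 60.3
```

Request:
{"method": "carry_out", "body": {
  "motion": [
    [-1, [0, 0, -0.23], [0, 0, 0]],
    [-1, [0, 0, -0.23], [0, 0, 0]],
    [-1, [0, 0, -0.23], [0, 0, 0]],
    [-1, [0, 0, -0.23], [0, 0, 0]],
    [-1, [0, 0, -0.23], [0, 0, 0]],
    [-1, [0, 0, -0.23], [0, 0, 0]]
  ]
}}

```text
clock: 34.52
position: [441.0, 4.3, 168.7]
eef_rot: [0.999, 0.036, -0.001, -0.0]
force: [0.2, -0.4, -1.8]
finger_gap: 38.7
finger_force: 60.9
```

Request:
{"method": "carry_out", "body": {
  "motion": [
    [-1, [0.163, -0.262, 0], [0, 0, 0]],
    [-1, [0.163, -0.262, 0], [0, 0, 0]],
    [-1, [0.163, -0.262, 0], [0, 0, 0]],
    [-1, [0.163, -0.262, 0], [0, 0, 0]],
    [-1, [0.163, -0.262, 0], [0, 0, 0]],
    [-1, [0.163, -0.262, 0], [0, 0, 0]]
  ]
}}

```text
clock: 35.02
position: [512.3, 141.8, 166.4]
eef_rot: [0.999, 0.037, -0.003, 0.001]
force: [0.3, 0.0, -1.2]
finger_gap: 38.1
finger_force: 61.1
```

Request:
{"method": "carry_out", "body": {
  "motion": [
    [-1, [0.163, -0.262, 0], [0, 0, 0]],
    [-1, [0.163, -0.262, 0], [0, 0, 0]],
    [-1, [0.163, -0.262, 0], [0, 0, 0]],
    [-1, [0.163, -0.262, 0], [0, 0, 0]],
    [-1, [0.163, -0.262, 0], [0, 0, 0]],
    [-1, [0.163, -0.262, 0], [0, 0, 0]],
    [-1, [0.163, -0.262, 0], [0, 0, 0]],
    [-1, [0.163, -0.262, 0], [0, 0, 0]]
  ]
}}

```text
clock: 35.68
position: [584.8, 275.6, 169.7]
eef_rot: [0.999, 0.035, -0.0, 0.0]
force: [-0.1, 0.0, -0.2]
finger_gap: 38.4
finger_force: 61.3
```

Request:
{"method": "carry_out", "body": {
  "motion": [
    [-1, [0, 0, 0.204], [0, 0, 0]],
    [-1, [0, 0, 0.204], [0, 0, 0]],
    [-1, [0, 0, 0.204], [0, 0, 0]],
    [-1, [0, 0, 0.204], [0, 0, 0]],
    [-1, [0, 0, 0.204], [0, 0, 0]],
    [-1, [0, 0, 0.204], [0, 0, 0]],
    [-1, [0, 0, 0.204], [0, 0, 0]]
  ]
}}

```text
clock: 36.27
position: [586.7, 277.5, 71.7]
eef_rot: [0.999, 0.036, 0.003, -0.001]
force: [0.4, 1.0, -0.2]
finger_gap: 38.5
finger_force: 61.2
```

Request:
{"method": "carry_out", "body": {
  "motion": [
    [-1, [0, 0, 0.01], [0, 0, 0]],
    [-1, [0, 0, 0.02], [0, 0, 0]],
    [-1, [0, 0, 0.03], [0, 0, 0]],
    [-1, [0, 0, 0.04], [0, 0, 0]],
    [-1, [0, 0, 0.05], [0, 0, 0]],
    [-1, [0, 0, 0.05], [0, 0, 0]],
    [-1, [0, 0, 0.05], [0, 0, 0]],
    [-1, [0, 0, 0.05], [0, 0, 0]]
  ]
}}

```text
clock: 36.93
position: [585.1, 277.3, 42.7]
eef_rot: [0.999, 0.036, -0.0, 0.0]
force: [0.4, -0.8, -1.5]
finger_gap: 38.3
finger_force: 61.2
```

Request:
{"method": "carry_out", "body": {
  "motion": [
    [-1, [0, 0, 0.002], [0, 0, 0]],
    [-1, [0, 0, 0.004], [0, 0, 0]],
    [-1, [0, 0, 0.006], [0, 0, 0]],
    [-1, [0, 0, 0.008], [0, 0, 0]],
    [-1, [0, 0, 0.008], [0, 0, 0]],
    [-1, [0, 0, 0.008], [0, 0, 0]],
    [-1, [0, 0, 0.008], [0, 0, 0]]
  ]
}}

```text
clock: 37.52
position: [585.3, 277.4, 39.4]
eef_rot: [0.999, 0.036, 0.0, -0.0]
force: [-1.9, -0.2, 3.4]
finger_gap: 38.6
finger_force: 61.6
```

```bash
python3 plan.py '[[585.2,277.4,38.8,4.1,0.6,0,5],[585.2,277.4,170,4.1,0.9,0,1],[549.8,50.2,170,-8,0.9,0,4],[549.8,50.2,50,-8,0.9,0,3],[549.8,50.2,26,-8,0.9,6,3],[549.8,50.2,26,-8,-1,0,6]]'
```

```text
[[0.6,[-0.0,-0.0,-0.0],[0,0,0.0]],[0.6,[-0.0,-0.0,-0.0],[0,0,0.0]],[0.6,[-0.0,-0.0,-0.0],[0,0,0.0]],[0.6,[-0.0,-0.0,-0.0],[0,0,0.0]],[0.6,[-0.0,-0.0,-0.0],[0,0,0.0]],[0.6,[-0.0,-0.0,-0.0],[0,0,0.0]],[0.6,[-0.0,-0.0,-0.0],[0,0,0.0]]]
[[0.9,[-0.0,-0.0,-0.262],[0,0,0.0]],[0.9,[-0.0,-0.0,-0.262],[0,0,0.0]],[0.9,[-0.0,-0.0,-0.262],[0,0,0.0]],[0.9,[-0.0,-0.0,-0.262],[0,0,0.0]],[0.9,[-0.0,-0.0,-0.262],[0,0,0.0]],[0.9,[-0.0,-0.0,-0.262],[0,0,0.0]]]
[[0.9,[-0.103,0.448,-0.0],[0,0,0.0336]],[0.9,[-0.103,0.448,-0.0],[0,0,0.0336]],[0.9,[-0.103,0.448,-0.0],[0,0,0.0336]],[0.9,[-0.103,0.448,-0.0],[0,0,0.0336]],[0.9,[-0.103,0.448,-0.0],[0,0,0.0336]],[0.9,[-0.103,0.448,-0.0],[0,0,0.0336]],[0.9,[-0.103,0.448,-0.0],[0,0,0.0336]],[0.9,[-0.103,0.448,-0.0],[0,0,0.0336]]]
[[0.9,[-0.0,-0.0,0.24],[0,0,0.0]],[0.9,[-0.0,-0.0,0.24],[0,0,0.0]],[0.9,[-0.0,-0.0,0.24],[0,0,0.0]],[0.9,[-0.0,-0.0,0.24],[0,0,0.0]],[0.9,[-0.0,-0.0,0.24],[0,0,0.0]],[0.9,[-0.0,-0.0,0.24],[0,0,0.0]],[0.9,[-0.0,-0.0,0.24],[0,0,0.0]],[0.9,[-0.0,-0.0,0.24],[0,0,0.0]]]
[[0.9,[-0.0,-0.0,0.012],[0,0,0.0]],[0.9,[-0.0,-0.0,0.024],[0,0,0.0]],[0.9,[-0.0,-0.0,0.036],[0,0,0.0]],[0.9,[-0.0,-0.0,0.048],[0,0,0.0]],[0.9,[-0.0,-0.0,0.048],[0,0,0.0]],[0.9,[-0.0,-0.0,0.048],[0,0,0.0]],[0.9,[-0.0,-0.0,0.048],[0,0,0.0]]]
[[-1,[-0.0,-0.0,-0.0],[0,0,0.0]],[-1,[-0.0,-0.0,-0.0],[0,0,0.0]],[-1,[-0.0,-0.0,-0.0],[0,0,0.0]],[-1,[-0.0,-0.0,-0.0],[0,0,0.0]],[-1,[-0.0,-0.0,-0.0],[0,0,0.0]],[-1,[-0.0,-0.0,-0.0],[0,0,0.0]],[-1,[-0.0,-0.0,-0.0],[0,0,0.0]],[-1,[-0.0,-0.0,-0.0],[0,0,0.0]]]
end [550.   50.1  25.8  -8. ]
```

Request:
{"method": "carry_out", "body": {
  "motion": [
    [0.6, [0, 0, 0], [0, 0, 0]],
    [0.6, [0, 0, 0], [0, 0, 0]],
    [0.6, [0, 0, 0], [0, 0, 0]],
    [0.6, [0, 0, 0], [0, 0, 0]],
    [0.6, [0, 0, 0], [0, 0, 0]],
    [0.6, [0, 0, 0], [0, 0, 0]],
    [0.6, [0, 0, 0], [0, 0, 0]]
  ]
}}

```text
clock: 38.1
position: [585.1, 277.3, 38.7]
eef_rot: [0.999, 0.036, -0.0, 0.0]
force: [-0.7, -0.4, -0.4]
finger_gap: 68.4
finger_force: 0.0
```

Request:
{"method": "carry_out", "body": {
  "motion": [
    [0.9, [0, 0, -0.262], [0, 0, 0]],
    [0.9, [0, 0, -0.262], [0, 0, 0]],
    [0.9, [0, 0, -0.262], [0, 0, 0]],
    [0.9, [0, 0, -0.262], [0, 0, 0]],
    [0.9, [0, 0, -0.262], [0, 0, 0]],
    [0.9, [0, 0, -0.262], [0, 0, 0]]
  ]
}}

```text
clock: 38.6
position: [585.4, 277.4, 170.5]
eef_rot: [0.999, 0.036, 0.001, -0.0]
force: [0.3, 0.0, 0.1]
finger_gap: 81.2
finger_force: 0.0
```

Request:
{"method": "carry_out", "body": {
  "motion": [
    [0.9, [-0.103, 0.448, 0], [0, 0, 0.0336]],
    [0.9, [-0.103, 0.448, 0], [0, 0, 0.0336]],
    [0.9, [-0.103, 0.448, 0], [0, 0, 0.0336]],
    [0.9, [-0.103, 0.448, 0], [0, 0, 0.0336]],
    [0.9, [-0.103, 0.448, 0], [0, 0, 0.0336]],
    [0.9, [-0.103, 0.448, 0], [0, 0, 0.0336]],
    [0.9, [-0.103, 0.448, 0], [0, 0, 0.0336]],
    [0.9, [-0.103, 0.448, 0], [0, 0, 0.0336]]
  ]
}}

```text
clock: 39.27
position: [549.0, 49.1, 167.5]
eef_rot: [0.997, -0.071, -0.002, -0.0]
force: [-0.6, 1.0, -0.0]
finger_gap: 81.6
finger_force: 0.0
```

```bash
python3 w.py stain_jar 550 50 -8; python3 look.py f; python3 -c "
import cv2,numpy as np
a=cv2.imread('pics/f_top.png')[150:280,130:270];b=cv2.imread('pics/f_scene.png')[80:210,340:480]
w=cv2.resize(cv2.imread('pics/w_stain_jar.png'),(208,130))
cv2.imwrite('pics/f.png',cv2.resize(np.hstack([a,b,w]),None,fx=1.6,fy=1.6,interpolation=cv2.INTER_CUBIC))"
```

```text
[549.   49.1 167.5] phi -8.12 q [ 0.03 -0.04  1.48  0.    1.71  1.74] F [-0.6  1.  -0. ] 81.6 39.2667
[(array([318., 189.,  57.,  69.]), 0.96)]
[ 5.5089e+02  4.9750e+01 -7.3400e+00  4.0000e-02]
[549.4  50.9 168.2] phi -7.95 F [-0.2  0.7  0.2] 81.3 39.3667
```

View pics/f.png

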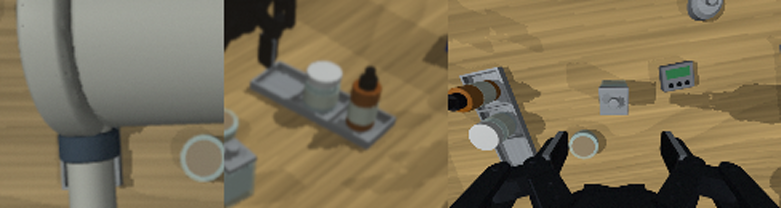

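The jar and tall bottle stand upright in the tray, and the staining jar (crop ~(614,98)) is square between the fingers. I grasp it.

Request:
{"method": "carry_out", "body": {
  "motion": [
    [0.9, [0, 0, 0.24], [0, 0, 0]],
    [0.9, [0, 0, 0.24], [0, 0, 0]],
    [0.9, [0, 0, 0.24], [0, 0, 0]],
    [0.9, [0, 0, 0.24], [0, 0, 0]],
    [0.9, [0, 0, 0.24], [0, 0, 0]],
    [0.9, [0, 0, 0.24], [0, 0, 0]],
    [0.9, [0, 0, 0.24], [0, 0, 0]],
    [0.9, [0, 0, 0.24], [0, 0, 0]]
  ]
}}

```text
clock: 40.13
position: [551.8, 50.4, 53.3]
eef_rot: [0.998, -0.069, 0.003, -0.0]
force: [0.4, 0.0, -0.3]
finger_gap: 81.4
finger_force: 0.0
```

Request:
{"method": "carry_out", "body": {
  "motion": [
    [0.9, [0, 0, 0.012], [0, 0, 0]],
    [0.9, [0, 0, 0.024], [0, 0, 0]],
    [0.9, [0, 0, 0.036], [0, 0, 0]],
    [0.9, [0, 0, 0.048], [0, 0, 0]],
    [0.9, [0, 0, 0.048], [0, 0, 0]],
    [0.9, [0, 0, 0.048], [0, 0, 0]],
    [0.9, [0, 0, 0.048], [0, 0, 0]]
  ]
}}

```text
clock: 40.72
position: [549.8, 50.2, 25.7]
eef_rot: [0.998, -0.07, -0.0, 0.0]
force: [-0.2, 0.5, -0.1]
finger_gap: 81.1
finger_force: 0.0
```

Request:
{"method": "carry_out", "body": {
  "motion": [
    [-1, [0, 0, 0], [0, 0, 0]],
    [-1, [0, 0, 0], [0, 0, 0]],
    [-1, [0, 0, 0], [0, 0, 0]],
    [-1, [0, 0, 0], [0, 0, 0]],
    [-1, [0, 0, 0], [0, 0, 0]],
    [-1, [0, 0, 0], [0, 0, 0]],
    [-1, [0, 0, 0], [0, 0, 0]],
    [-1, [0, 0, 0], [0, 0, 0]]
  ]
}}

```text
clock: 41.38
position: [550.2, 50.2, 26.3]
eef_rot: [0.998, -0.07, 0.0, -0.0]
force: [-0.3, -0.8, 2.7]
finger_gap: 43.2
finger_force: 61.5
```

```bash
python3 plan.py '[[550,50.1,45.8,-8,-1,5,2],[550,50.1,160,-8,-1,0,1],[449.4,267.6,160,4.1,-1,0,4],[449.4,267.6,58,4.1,-1,0,3],[449.4,267.6,34,4.1,-1,5,3],[449.4,267.6,29.8,4.1,-1,1.2,3]]'
```

```text
[[-1,[0.0,-0.0,-0.008],[0,0,0.0]],[-1,[0.0,-0.0,-0.016],[0,0,0.0]],[-1,[0.0,-0.0,-0.024],[0,0,0.0]],[-1,[0.0,-0.0,-0.032],[0,0,0.0]],[-1,[0.0,-0.0,-0.04],[0,0,0.0]],[-1,[0.0,-0.0,-0.04],[0,0,0.0]],[-1,[0.0,-0.0,-0.04],[0,0,0.0]]]
[[-1,[0.0,-0.0,-0.228],[0,0,0.0]],[-1,[0.0,-0.0,-0.228],[0,0,0.0]],[-1,[0.0,-0.0,-0.228],[0,0,0.0]],[-1,[0.0,-0.0,-0.228],[0,0,0.0]],[-1,[0.0,-0.0,-0.228],[0,0,0.0]],[-1,[0.0,-0.0,-0.228],[0,0,0.0]]]
[[-1,[-0.26,-0.403,-0.0],[0,0,-0.0336]],[-1,[-0.26,-0.403,-0.0],[0,0,-0.0336]],[-1,[-0.26,-0.403,-0.0],[0,0,-0.0336]],[-1,[-0.26,-0.403,-0.0],[0,0,-0.0336]],[-1,[-0.26,-0.403,-0.0],[0,0,-0.0336]],[-1,[-0.26,-0.403,-0.0],[0,0,-0.0336]],[-1,[-0.26,-0.403,-0.0],[0,0,-0.0336]],[-1,[-0.26,-0.403,-0.0],[0,0,-0.0336]]]
[[-1,[0.0,0.0,0.204],[0,0,0.0]],[-1,[0.0,0.0,0.204],[0,0,0.0]],[-1,[0.0,0.0,0.204],[0,0,0.0]],[-1,[0.0,0.0,0.204],[0,0,0.0]],[-1,[0.0,0.0,0.204],[0,0,0.0]],[-1,[0.0,0.0,0.204],[0,0,0.0]],[-1,[0.0,0.0,0.204],[0,0,0.0]]]
[[-1,[0.0,0.0,0.0096],[0,0,0.0]],[-1,[0.0,0.0,0.0192],[0,0,0.0]],[-1,[0.0,0.0,0.0288],[0,0,0.0]],[-1,[0.0,0.0,0.0384],[0,0,0.0]],[-1,[0.0,0.0,0.048],[0,0,0.0]],[-1,[0.0,0.0,0.048],[0,0,0.0]],[-1,[0.0,0.0,0.048],[0,0,0.0]],[-1,[0.0,0.0,0.048],[0,0,0.0]]]
[[-1,[0.0,0.0,0.002],[0,0,0.0]],[-1,[0.0,0.0,0.004],[0,0,0.0]],[-1,[0.0,0.0,0.006],[0,0,0.0]],[-1,[0.0,0.0,0.008],[0,0,0.0]],[-1,[0.0,0.0,0.008],[0,0,0.0]],[-1,[0.0,0.0,0.008],[0,0,0.0]],[-1,[0.0,0.0,0.008],[0,0,0.0]]]
end [449.2 267.7  29.8   4.1]
```

Request:
{"method": "carry_out", "body": {
  "motion": [
    [-1, [0, 0, -0.008], [0, 0, 0]],
    [-1, [0, 0, -0.016], [0, 0, 0]],
    [-1, [0, 0, -0.024], [0, 0, 0]],
    [-1, [0, 0, -0.032], [0, 0, 0]],
    [-1, [0, 0, -0.04], [0, 0, 0]],
    [-1, [0, 0, -0.04], [0, 0, 0]],
    [-1, [0, 0, -0.04], [0, 0, 0]]
  ]
}}

```text
clock: 41.97
position: [550.1, 50.2, 46.2]
eef_rot: [0.998, -0.07, 0.0, -0.0]
force: [0.0, 0.5, -1.3]
finger_gap: 43.3
finger_force: 61.3
```

Request:
{"method": "carry_out", "body": {
  "motion": [
    [-1, [0, 0, -0.228], [0, 0, 0]],
    [-1, [0, 0, -0.228], [0, 0, 0]],
    [-1, [0, 0, -0.228], [0, 0, 0]],
    [-1, [0, 0, -0.228], [0, 0, 0]],
    [-1, [0, 0, -0.228], [0, 0, 0]],
    [-1, [0, 0, -0.228], [0, 0, 0]]
  ]
}}

```text
clock: 42.47
position: [549.4, 50.2, 158.6]
eef_rot: [0.998, -0.07, -0.001, 0.0]
force: [0.2, -0.6, -1.6]
finger_gap: 43.2
finger_force: 61.9
```

Request:
{"method": "carry_out", "body": {
  "motion": [
    [-1, [-0.26, -0.403, 0], [0, 0, -0.0336]],
    [-1, [-0.26, -0.403, 0], [0, 0, -0.0336]],
    [-1, [-0.26, -0.403, 0], [0, 0, -0.0336]],
    [-1, [-0.26, -0.403, 0], [0, 0, -0.0336]],
    [-1, [-0.26, -0.403, 0], [0, 0, -0.0336]],
    [-1, [-0.26, -0.403, 0], [0, 0, -0.0336]],
    [-1, [-0.26, -0.403, 0], [0, 0, -0.0336]],
    [-1, [-0.26, -0.403, 0], [0, 0, -0.0336]]
  ]
}}

```text
clock: 43.13
position: [447.3, 268.7, 157.1]
eef_rot: [0.999, 0.038, -0.002, 0.001]
force: [-0.3, 0.5, -1.7]
finger_gap: 43.2
finger_force: 62.2
```

Request:
{"method": "carry_out", "body": {
  "motion": [
    [-1, [0, 0, 0.204], [0, 0, 0]],
    [-1, [0, 0, 0.204], [0, 0, 0]],
    [-1, [0, 0, 0.204], [0, 0, 0]],
    [-1, [0, 0, 0.204], [0, 0, 0]],
    [-1, [0, 0, 0.204], [0, 0, 0]],
    [-1, [0, 0, 0.204], [0, 0, 0]],
    [-1, [0, 0, 0.204], [0, 0, 0]]
  ]
}}

```text
clock: 43.72
position: [450.6, 267.9, 60.3]
eef_rot: [0.999, 0.036, 0.002, -0.001]
force: [1.1, 0.8, -1.0]
finger_gap: 43.2
finger_force: 62.0
```

Request:
{"method": "carry_out", "body": {
  "motion": [
    [-1, [0, 0, 0.0096], [0, 0, 0]],
    [-1, [0, 0, 0.0192], [0, 0, 0]],
    [-1, [0, 0, 0.0288], [0, 0, 0]],
    [-1, [0, 0, 0.0384], [0, 0, 0]],
    [-1, [0, 0, 0.048], [0, 0, 0]],
    [-1, [0, 0, 0.048], [0, 0, 0]],
    [-1, [0, 0, 0.048], [0, 0, 0]],
    [-1, [0, 0, 0.048], [0, 0, 0]]
  ]
}}

```text
clock: 44.38
position: [449.1, 267.8, 33.8]
eef_rot: [0.999, 0.036, 0.0, 0.0]
force: [0.5, 0.8, -1.1]
finger_gap: 43.1
finger_force: 62.0
```

Request:
{"method": "carry_out", "body": {
  "motion": [
    [-1, [0, 0, 0.002], [0, 0, 0]],
    [-1, [0, 0, 0.004], [0, 0, 0]],
    [-1, [0, 0, 0.006], [0, 0, 0]],
    [-1, [0, 0, 0.008], [0, 0, 0]],
    [-1, [0, 0, 0.008], [0, 0, 0]],
    [-1, [0, 0, 0.008], [0, 0, 0]],
    [-1, [0, 0, 0.008], [0, 0, 0]]
  ]
}}

```text
clock: 44.97
position: [449.2, 267.9, 30.3]
eef_rot: [0.999, 0.036, 0.0, -0.0]
force: [-0.6, -0.5, 2.2]
finger_gap: 43.3
finger_force: 62.4
```

```bash
python3 plan.py '[[449.4,267.6,29.8,4.1,0.8,0,5],[449.4,267.6,200,4.1,0.8,0,1],[340,40,230,4.1,0.8,0,2]]'
```

```text
[[0.8,[0.0,0.0,-0.0],[0,0,0.0]],[0.8,[0.0,0.0,-0.0],[0,0,0.0]],[0.8,[0.0,0.0,-0.0],[0,0,0.0]],[0.8,[0.0,0.0,-0.0],[0,0,0.0]],[0.8,[0.0,0.0,-0.0],[0,0,0.0]],[0.8,[0.0,0.0,-0.0],[0,0,0.0]],[0.8,[0.0,0.0,-0.0],[0,0,0.0]]]
[[0.8,[0.0,0.0,-0.34],[0,0,0.0]],[0.8,[0.0,0.0,-0.34],[0,0,0.0]],[0.8,[0.0,0.0,-0.34],[0,0,0.0]],[0.8,[0.0,0.0,-0.34],[0,0,0.0]],[0.8,[0.0,0.0,-0.34],[0,0,0.0]],[0.8,[0.0,0.0,-0.34],[0,0,0.0]],[0.8,[0.0,0.0,-0.34],[0,0,0.0]]]
[[0.8,[-0.125,0.219,-0.03],[0,0,0.0]],[0.8,[-0.125,0.219,-0.03],[0,0,0.0]],[0.8,[-0.125,0.219,-0.03],[0,0,0.0]],[0.8,[-0.125,0.219,-0.03],[0,0,0.0]],[0.8,[-0.125,0.219,-0.03],[0,0,0.0]]]
[[0.8,[-0.126,0.22,-0.03],[0,0,0.0]],[0.8,[-0.126,0.22,-0.03],[0,0,0.0]],[0.8,[-0.126,0.22,-0.03],[0,0,0.0]],[0.8,[-0.126,0.22,-0.03],[0,0,0.0]],[0.8,[-0.126,0.22,-0.03],[0,0,0.0]],[0.8,[-0.126,0.22,-0.03],[0,0,0.0]],[0.8,[-0.126,0.22,-0.03],[0,0,0.0]]]
end [339.8  39.8 229.8   4.1]
```

Request:
{"method": "carry_out", "body": {
  "motion": [
    [0.8, [0, 0, 0], [0, 0, 0]],
    [0.8, [0, 0, 0], [0, 0, 0]],
    [0.8, [0, 0, 0], [0, 0, 0]],
    [0.8, [0, 0, 0], [0, 0, 0]],
    [0.8, [0, 0, 0], [0, 0, 0]],
    [0.8, [0, 0, 0], [0, 0, 0]],
    [0.8, [0, 0, 0], [0, 0, 0]]
  ]
}}

```text
clock: 45.55
position: [449.0, 267.7, 29.7]
eef_rot: [0.999, 0.036, -0.0, 0.0]
force: [-0.5, -0.4, -0.3]
finger_gap: 76.5
finger_force: 0.0
```

Request:
{"method": "carry_out", "body": {
  "motion": [
    [0.8, [0, 0, -0.34], [0, 0, 0]],
    [0.8, [0, 0, -0.34], [0, 0, 0]],
    [0.8, [0, 0, -0.34], [0, 0, 0]],
    [0.8, [0, 0, -0.34], [0, 0, 0]],
    [0.8, [0, 0, -0.34], [0, 0, 0]],
    [0.8, [0, 0, -0.34], [0, 0, 0]],
    [0.8, [0, 0, -0.34], [0, 0, 0]]
  ]
}}

```text
clock: 46.13
position: [449.1, 267.8, 199.5]
eef_rot: [0.999, 0.036, 0.0, -0.0]
force: [-0.3, 0.0, -1.1]
finger_gap: 76.8
finger_force: 0.0
```

Request:
{"method": "carry_out", "body": {
  "motion": [
    [0.8, [-0.125, 0.219, -0.03], [0, 0, 0]],
    [0.8, [-0.125, 0.219, -0.03], [0, 0, 0]],
    [0.8, [-0.125, 0.219, -0.03], [0, 0, 0]],
    [0.8, [-0.125, 0.219, -0.03], [0, 0, 0]],
    [0.8, [-0.125, 0.219, -0.03], [0, 0, 0]],
    [0.8, [-0.125, 0.219, -0.03], [0, 0, 0]],
    [0.8, [-0.125, 0.219, -0.03], [0, 0, 0]]
  ]
}}

```text
clock: 46.72
position: [394.5, 154.6, 213.2]
eef_rot: [0.999, 0.036, -0.001, 0.0]
force: [-0.1, 0.9, 0.1]
finger_gap: 76.9
finger_force: 0.0
```

```bash
python3 look.py g; python3 - <<'E'
from lib import *
T={"slide_box":(4,487.4,-305.1,12.8),"short_bottle":(4,567.4,-287,0),"jar":(4,517.5,272.5,0),"tall_bottle":(4,585.3,277.4,0),"stain_jar":(4,449.9,267.6,4.1),"petri":(0,451,125,0),"timer":(0,562.7,-64,0),"counter":(0,672.4,-113,0)}
for c in["top","scene"]:
    viewer.get_image(c);k=viewer.calibration(c)
    for n,(z,x,y,w) in T.items():
        r=finder.cut_out(n,c)
        print(c,n,np.round(fit(n,[(r[0]["pixels"].astype(float),k)],(x,y),[np.radians(w)],z=z),1) if r else None)
a=cv2.imread('pics/g_top.png')[110:290,130:520];b=cv2.imread('pics/g_scene.png')[90:340,120:480]
h=lambda i:cv2.resize(i,(780,int(i.shape[0]*780/i.shape[1])),interpolation=cv2.INTER_CUBIC)
cv2.imwrite('pics/g_t.png',h(a));cv2.imwrite('pics/g_s.png',h(b))
E
```

```text
[394.5 154.6 213.2] phi 4.16 F [-0.1  0.9  0.1] 76.9 46.7167
top slide_box [ 4.872e+02 -3.056e+02  1.400e+01  1.000e-01]
top short_bottle [ 5.670e+02 -2.866e+02  1.590e+01  2.000e-01]
top jar [ 5.175e+02  2.724e+02 -5.100e+00  1.000e-01]
top tall_bottle [5.856e+02 2.759e+02 5.000e+00 2.000e-01]
top stain_jar [449.6 267.1   1.8   0. ]
top petri [4.521e+02 1.233e+02 1.430e+01 1.000e-01]
top timer [ 5.642e+02 -6.470e+01  5.300e+00  1.000e-01]
top counter [ 6.728e+02 -1.138e+02  5.000e+00  1.000e-01]
scene slide_box [ 4.835e+02 -3.052e+02  1.050e+01  1.000e-01]
scene short_bottle [ 5.648e+02 -2.859e+02  2.900e+00  1.000e-01]
scene jar [513.8 275.2   2.2   0. ]
scene tall_bottle [ 5.814e+02  2.830e+02 -1.600e+00  1.000e-01]
scene stain_jar [4.470e+02 2.698e+02 1.660e+01 1.000e-01]
scene petri [4.476e+02 1.280e+02 4.700e+00 1.000e-01]
scene timer [ 5.621e+02 -6.240e+01  3.800e+00  1.000e-01]
scene counter [ 6.731e+02 -1.123e+02  4.000e+00  1.000e-01]
```

View pics/g_t.png

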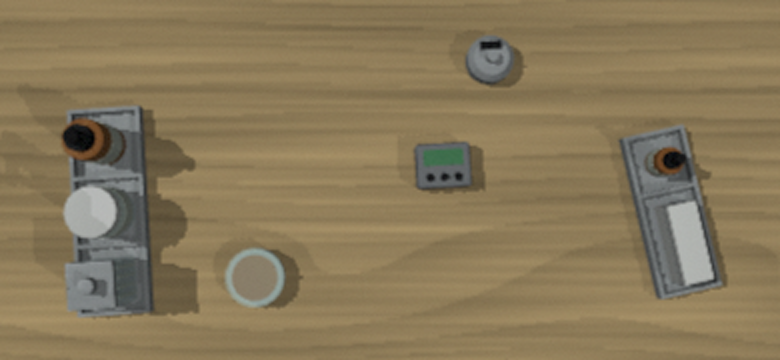

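View pics/g_s.png

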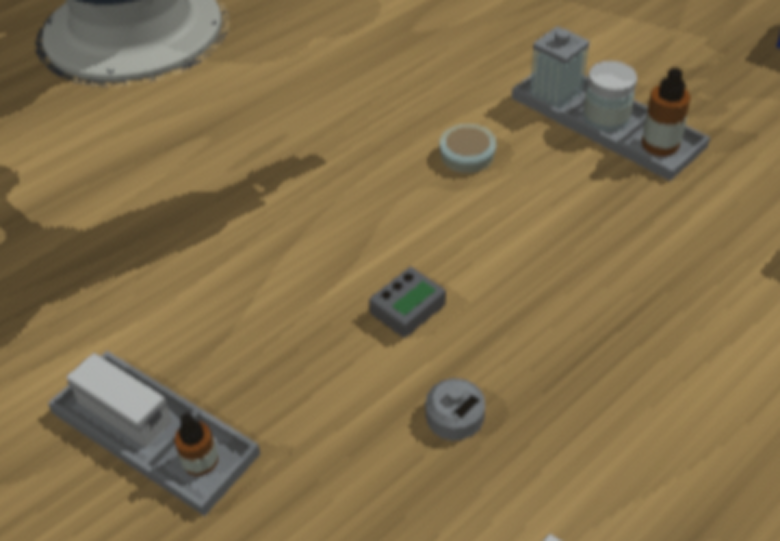

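Both pictures show all five things upright in their compartments: tray_three at ~(85–100, 140–290) and tray_two at ~(670,160) and (690,240). The dish, timer and counter have not moved, and the arm is clear.

```bash
python3 -c "
from rig import workorder
print(workorder.sign_off())"
```

```text
the job is handed in; nothing more can be done
None
```

Both kits are made up and the job is handed in at about 48 s: all five items stand upright in their compartments (tall bottle at the far end, staining jar at the near end), and the final pictures show the dish, timer and counter unmoved.

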